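Clear the lapping machine's catch tray

TASK

Clear the lapping machine's catch tray: lay every stud bushing on its side in a V-block of the blue cradle rack, one to a V-block, so that the barrel rests in the middle of the V and the lapped flange hangs free off either end; put every bronze reed retainer in the green tote and drop every spent grit disc down the funnel. When all of that is done, press the green button fully down to release the next cycle, and leave the other things on the bench where they are.

Things in the scene. Friction and masses are not known exactly. Their poses are not given: they have to be found in the camera images.
- bushing0: Zinc-plated stud bushing, 0.4 to 0.6 kg, 82 mm tall: a hexagon flange 44 mm across flats, 51 mm across corners, 12 mm thick, then a round barrel 34 mm in diameter, 70 mm long. Starts upright on the flange in the catch tray. Origin: middle of the barrel, on its axis, 47 mm from the lapped face of the flange; z along the axis, away from the flange; mass centre at z = -10 mm. May be absent.
- bushing1: Zinc-plated stud bushing, 0.4 to 0.6 kg, 82 mm tall: a hexagon flange 44 mm across flats, 51 mm across corners, 12 mm thick, then a round barrel 34 mm in diameter, 70 mm long. Starts upright on the flange in the catch tray. Origin: middle of the barrel, on its axis, 47 mm from the lapped face of the flange; z along the axis, away from the flange; mass centre at z = -10 mm. May be absent.
- bushing2: Zinc-plated stud bushing, 0.4 to 0.6 kg, 82 mm tall: a hexagon flange 44 mm across flats, 51 mm across corners, 12 mm thick, then a round barrel 34 mm in diameter, 70 mm long. Starts upright on the flange in the catch tray. Origin: middle of the barrel, on its axis, 47 mm from the lapped face of the flange; z along the axis, away from the flange; mass centre at z = -10 mm. May be absent.
- retainer0: Bronze reed retainer, 0.09 kg: bar 67 mm long (its x), 20 mm wide (its y), 8 mm thick, both ends bent up about 3 mm. Lies flat in the catch tray. Origin: centre of the underside; z up. May be absent.
- retainer1: Bronze reed retainer, 0.09 kg: bar 67 mm long (its x), 20 mm wide (its y), 8 mm thick, both ends bent up about 3 mm. Lies flat in the catch tray. Origin: centre of the underside; z up. May be absent.
- retainer2: Bronze reed retainer, 0.09 kg: bar 67 mm long (its x), 20 mm wide (its y), 8 mm thick, both ends bent up about 3 mm. Lies flat in the catch tray. Origin: centre of the underside; z up. May be absent.
- disc0: Spent grit disc, brown, 44 mm in diameter, 6 mm thick, 0.03 kg. Lies flat in the catch tray. Origin: centre of the underside; z up.
- disc1: Spent grit disc, brown, 44 mm in diameter, 6 mm thick, 0.03 kg. Lies flat in the catch tray. Origin: centre of the underside; z up.
- tray: Catch tray of the lapping machine, fixed, sheet steel, 235 mm (its x) by 335 mm (its y) outside; slotted floor 10 mm above the bench, rim 3 mm wide and 12 mm above the bench. Origin: centre of the underside.
- rack: Cradle rack, fixed: aluminium base 78 mm (its x) by 212 mm (its y), 10 mm thick, with three blue V-blocks side by side along its y, 70 mm apart. Each V runs along the rack's x, 44 mm long, 90 degrees, 27 mm wide at the top, 33 mm over its outer edges; V bottom 32 mm, top 45.5 mm above the bench; open at both ends. Origin: centre of the underside.
- tote: Green open finished-parts tote, fixed, 150 mm (its x) by 200 mm (its y) outside, 65 mm high, walls 4 mm (a rim makes the top 158 by 212 mm). Origin: centre of the underside.
- funnel_mouth (a point): Centre of the mouth of the steel funnel let into the bench, 3 mm above the bench: opening 100 mm in diameter, narrowing to a 64 mm throat that drops into a bin slung under the bench top; a disc dropped through comes to rest 0.16 m below the bench top.
- button (a joint): Travel of the green push button, m: 0 = out, 0.006 = fully down; a spring pushes it back; fully down takes about 5 N.
- button_top (a point): Centre of the top face of the green push button (30 mm in diameter) on the grey push-button station (70 by 70 mm, 34 mm high); it is pressed straight down. About 56 mm above the bench when out.
- seal_ring: Orange silicone seal ring, 60 mm outside diameter, 8 mm high, lying near the funnel; not part of the job. Origin: centre of the underside.
- iron_lap: Cast iron hand lap, 90 mm in diameter with a wooden knob, 62 mm high in all; not part of the job. Origin: centre of the underside.
- paste_jar: Yellow jar of lapping paste with a black cap, 60 mm in diameter, 70 mm high; not part of the job. Origin: centre of the underside.
- gauge_block: Steel gauge block, 35 by 60 mm, 12 mm high, lying beyond the cradle rack; not part of the job. Origin: centre of the underside.
- brush: Bench brush lying on the bench; not part of the job. Origin: its underside, in the middle.
- cradle0 (a point): Point where the axis of a bushing barrel lies when it rests in V-block 0, above the middle of that V-block, 56 mm above the bench; axes as the rack's (the V runs along x).
- cradle1 (a point): Point where the axis of a bushing barrel lies when it rests in V-block 1, above the middle of that V-block, 56 mm above the bench; axes as the rack's (the V runs along x).
- cradle2 (a point): Point where the axis of a bushing barrel lies when it rests in V-block 2, above the middle of that V-block, 56 mm above the bench; axes as the rack's (the V runs along x).

How it is judged:
By the outcome, as a careful person would: the job done as asked, in the order asked, and still so for the second after the job is handed in, with the robot touching nothing.
Of bushing0, bushing1, bushing2 only 2 to 3 are there at a start; the rules pass over those that are not, and their reading is None.
Of retainer0, retainer1, retainer2 only 2 to 3 are there at a start; the rules pass over those that are not, and their reading is None.
At some moment in a run one of retainer0, retainer1, retainer2, disc0, disc1 may be knocked a few centimetres aside while the robot is not near it.
Once in a run the grip may slacken for a moment while it holds something.
It also fails if it takes over 210 s, if anything falls off the work surface, if the arm or the gripper's body presses on something with over 40 N, if the wrist force passes 120 N, or if a joint passes its speed limit or range.

ROBOT

A 7-joint arm with a two-finger parallel gripper is mounted at the origin on the work surface. World frame = base frame: x ahead of the robot, y to its left, z up, the work surface at z = 0. Lengths are in m, angles in rad, forces in N, time in s.
With the tool pointing down it reaches from about 0.4 to 0.85 m from the base axis. Payload 4.5 kg.
Tool frame: the origin (TCP) lies midway between the tips of the shut fingers; the grasp point (between the pads) lies 19 mm behind it; z points along the fingers, y is the line along which they close (so a half turn about z gives the same grasp; the last joint's range is limited). The gripper opens to 88 mm and grips with 3 to 60 N. Pads are 18 mm wide; open, the fingers measure 123 mm over their backs; the gripper's body (75 mm by 187 mm) begins 45 mm behind the grasp point.
Start: joints at [1.302, 0.689, -0.195, 1.565, 0.157, 0.902, -0.215], TCP at [0.186, -0.597, 0.239] pointing down, gripper open.
Joint ranges: [-3.01, 3.01], [-0.46, 2.08], [-1.47, 1.51], [0.13, 2.56], [-1, 4.14], [0.04, 2.09], [-2.66, 2.66]. Speed limits (rad/s): [2.57, 2.57, 3.14, 3.14, 3.14, 3.14, 3.14].

INTERFACE

Orientations are given as a unit quaternion [x, y, z, w].
In Python, from plant import sensors, eyes, finish_job gives the robot as it stands.
- The arm moves only by the tool send_rows, never from a script. Its argument "rows" is text: rows parted by semicolons, each of 4 numbers parted by spaces: the shift along the tool's x, y, z normalised to -1 to 1, where 1 is 30 cm, then the turn about the tool's z normalised to -1 to 1, where 1 is 2 pi rad. A call has 1 to 10 rows; each row is the pose to reach, as a shift and turn from the pose commanded when the call began, along the tool's axes at that moment, turning the shorter way round; what a row does not reach only later rows make up. A row lasts 1/12 s, in which the tool goes at most 41.7 mm and 7.16 degrees, less where a joint would pass 70% of its speed; a pose out of reach is approached as far as the arm can. A call with a number of a shift or a turn outside -1 to 1 is refused whole. A call with a gripper value outside its range is refused whole. "jaw" is the closure, from -1 (fully open) to 1 (shut), set as the call begins (left out, the last holds). The fingers move at their own pace and stop on an object; "force" is the grip in N (left out, the last holds). Time passes only in rows, so rows that repeat a pose let the fingers close. It gives the time, the measured TCP pose, the force, the opening and the grip force at its end, in the units of the state.
- sensors.get_state(): the state, without advancing time (a new reading comes with each control period).
- eyes.snapshot(name): name is "side" or "top"; returns (picture, depth): 400x640x3 uint8, red, green, blue; 400x640 float32, m along the optical axis (not along the pixel's ray), 0 where there is no reading.
- eyes.calibration(name): a dict with "fov_y" (degrees; the focal length in pixels is half the picture's height over the tangent of half this angle, whatever the lens; pixels are square), "cx", "cy" (the principal point, pixels), "dist_coeffs" ([k1, k2, p1, p2, k3] as OpenCV has them; the pictures are not rectified), "world_from_camera" (4x4, takes a point from camera to world coordinates). Camera axes: x right, y down, z forward; pixel columns grow to the right and rows downward; lengths in m; the calibration is good to about 2 mm. A picture is of the moment at which its call begins. calibration takes no time and is no camera call.
- finish_job(): hands the job in; it is judged then, once.
The state is a dict: "clock": time; "q": joint angles; "qd": joint speeds; "joint_torque": joint torques, N m; "tool_pos": TCP position; "eef_rot": TCP orientation; "contact_force": force on the tool from outside, world axes, zero at the start; "moment": the same for the moment, N m; "opening": opening from 0.0 (shut) to 1.0 (fully open); "finger_force": force on a finger pad.
Only numpy, scipy, OpenCV 4.12 (cv2) and the standard library are available. Lean on these libraries where they do the work, as an engineer would, in place of code of your own. Each camera call takes 0.05 s, during which the arm holds its last target. There are 200 camera calls.

## Working session

There is one attempt and no reset: what is moved stays moved. The work goes in short steps, Python scripts to look and compute and a tool call to move; the robot and the scene stay as the last step left them, time stands still between calls to the robot, and variables do not carry over. Pictures are saved under pics/ and viewed, at most 14 in all, crops included, and the job is handed in when it is done.

Besides the shell and the picture viewer there is one more tool, called after ">>>" as a command line: name --argument value ..., lists and objects as JSON in quotes. send_rows: Moves the arm, as the interface text tells. Scaled input: -1 to 1 covers 30 cm each way for a shift and 2 pi rad each way for a turn. Its arguments: {"type":"object","properties":{"rows":{"type":"string"},"jaw":{"type":"number"},"force":{"type":"number"}},"required":["rows"]}

```bash
ls; mkdir -p pics; cat > h.py <<'E'
import numpy as np, cv2
from plant import sensors, eyes
def cal(n):
    c=eyes.calibration(n); f=200/np.tan(np.radians(c["fov_y"])/2)
    K=np.array([[f,0,c["cx"]],[0,f,c["cy"]],[0,0,1]]); return K,np.array(c["dist_coeffs"],float),np.array(c["world_from_camera"])
def cloud(n,depth):
    K,d,T=cal(n); v,u=np.mgrid[0:400,0:640]
    p=cv2.undistortPoints(np.stack([u,v],-1).reshape(-1,1,2).astype(float),K,d).reshape(400,640,2)
    P=np.dstack([p*depth[...,None],depth]); return P@T[:3,:3].T+T[:3,3]
def snap(n,name=None):
    im,dp=eyes.snapshot(n)
    if name: cv2.imwrite(f"pics/{name}.png",im[...,::-1])
    return im,dp,cloud(n,dp)
E
python3 - <<'E'
from h import *
for n in("top","side"):
    im,dp,P=snap(n,n+"0"); np.savez(n+"0",im=im,P=P,dp=dp); K,d,T=cal(n); print(n,K[0,0],d,T.round(3).tolist(),(dp==0).mean())
s=sensors.get_state(); print(s)
E
```

```text
pics
top 376.3673992508788 [-0.0886949  0.         0.         0.         0.       ] [[0.011, -0.982, 0.189, 0.349], [-1.0, -0.012, -0.004, 0.026], [0.006, -0.189, -0.982, 1.255], [0.0, 0.0, 0.0, 1.0]] 0.0040625
side 510.84875458306965 [0.0104552 0.        0.        0.        0.       ] [[-0.971, -0.184, 0.151, 0.375], [-0.238, 0.719, -0.653, 0.905], [0.012, -0.67, -0.742, 1.086], [0.0, 0.0, 0.0, 1.0]] 0.00389453125
{'clock': 0.1, 'q': array([ 1.30179202,  0.68987046, -0.19454632,  1.56623534,  0.15732001,
        0.90245761, -0.21510273]), 'qd': array([ 1.11682077e-03, -1.86660816e-03, -1.01490103e-04, -3.13761168e-03,
       -2.76244427e-04,  2.67137501e-04, -3.54407146e-05]), 'joint_torque': array([-2.79348795e-03, -5.28505683e+01, -1.27112478e+00, -1.53836346e+01,
       -5.25043742e-02,  2.02234085e-03,  3.09482573e-05]), 'tool_pos': array([ 0.18617981, -0.59604953,  0.23801063]), 'eef_rot': array([ 9.88552295e-01,  1.50876569e-01, -1.73563209e-04, -7.68948016e-04]), 'contact_force': array([-0.02489842, -0.16012405,  0.07019063]), 'moment': array([-0.04891209,  0.06479446,  0.03453341]), 'finger_force': 0.0, 'opening': 1.0013705990114954}
```

View pics/top0.png

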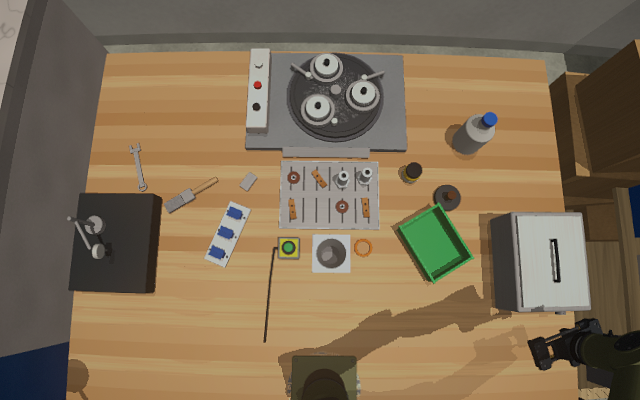

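View pics/side0.png

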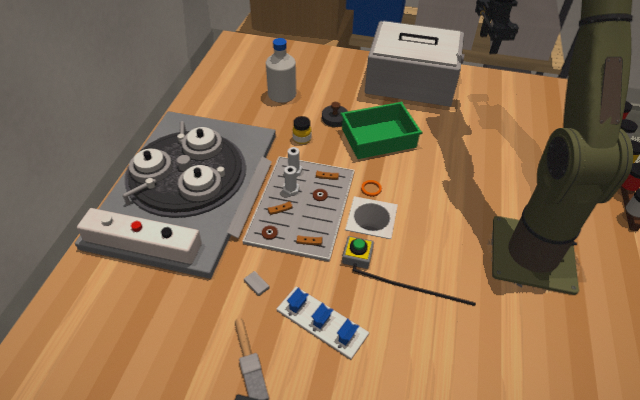

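Top view: bushings stand at about (342,177) and (366,174). Retainers lie at (319,179), (293,208) and (366,208), discs at (293,177) and (342,206). The rack's V-blocks are near (235,213), (226,233) and (217,252), the button is at (288,247), the funnel at (331,253) and the tote at (434,243). The side view agrees. Next I'll measure positions.

```bash
cat > seg.py <<'E'
from h import *
def blobs(im,P,kind):
    hsv=cv2.cvtColor(im,cv2.COLOR_RGB2HSV).astype(int); H,S,V=np.moveaxis(hsv,-1,0); x,y,z=np.moveaxis(P,-1,0)
    tray=(x>.46)&(x<.76)&(y>-.2)&(y<.2)
    m={"blue":(H>100)&(H<130)&(S>150)&(z>.02)&(z<.06)&(x>.3)&(x<.75)&(y<.6),
       "green":(H>50)&(H<75)&(S>120)&(z<.08)&(x>.3)&(x<.75),
       "bush":tray&(z>.035)&(z<.11)&(S<90),
       "orange":tray&(H<22)&(S>100)&(z>.003)&(z<.03)}[kind].astype(np.uint8)
    n,L,st,c=cv2.connectedComponentsWithStats(m,connectivity=8)
    return [(L==i) for i in range(1,n) if st[i,4]>=12]
def report(n,im,P,kinds):
    for k in kinds:
        for b in blobs(im,P,k):
            Q=P[b]; v,u=np.nonzero(b)
            (cx,cy),(w,h),a=cv2.minAreaRect((Q[:,:2]*1000).astype(np.float32)); 
            t=np.radians(a if w>=h else a+90)
            print(n,k,b.sum(),"px",u.mean().round(),v.mean().round(),"rect",round(cx,1),round(cy,1),"size",round(w),round(h),"yaw_long",round(np.degrees(t)%180),"z",(np.percentile(Q[:,2],[5,50,95])*1000).round(),"rgb",im[b].mean(0).round())
E
python3 - <<'E'
from seg import *
for n in("top","side"):
    d=np.load(n+"0.npz"); report(n,d["im"],d["P"],["blue","green","bush","orange"])
d=np.load("top0.npz"); 
for u,v in [(331,253),(316,237),(345,237),(347,269),(315,269),(282,163),(376,163),(378,226),(281,226),(300,190),(268,300),(274,252)]: print(u,v,(d["P"][v,u]*1000).round(1),d["im"][v,u])
im=d["im"]; cv2.imwrite("pics/crop0.png",cv2.resize(im[150:285,195:400][...,::-1],None,fx=3.9,fy=3.9,interpolation=cv2.INTER_CUBIC))
E
```

```text
top green 2756 px 434.0 243.0 rect 469.6 -363.0 size 209 178 yaw_long 30 z [ 0.  5. 66.] rgb [ 62. 138.  72.]
top green 56 px 288.0 247.0 rect 444.3 119.0 size 26 22 yaw_long 1 z [52. 56. 59.] rgb [ 73. 149.  81.]
top bush 128 px 366.0 174.0 rect 683.5 -131.4 size 33 32 yaw_long 47 z [44. 90. 96.] rgb [127. 126. 122.]
top bush 122 px 343.0 177.0 rect 670.7 -55.4 size 31 32 yaw_long 135 z [45. 90. 95.] rgb [130. 130. 126.]
top bush 12 px 288.0 242.0 rect 462.7 117.0 size 4 22 yaw_long 90 z [42. 45. 48.] rgb [60. 54. 49.]
top orange 111 px 319.0 178.0 rect 681.6 21.6 size 65 22 yaw_long 36 z [12. 17. 22.] rgb [150. 102.  58.]
top orange 80 px 293.0 177.0 rect 685.3 108.1 size 37 38 yaw_long 93 z [12. 16. 20.] rgb [108.  64.  46.]
top orange 112 px 292.0 209.0 rect 576.6 109.8 size 68 20 yaw_long 6 z [13. 18. 22.] rgb [150. 102.  57.]
top orange 116 px 365.0 207.0 rect 584.1 -136.1 size 63 22 yaw_long 3 z [12. 18. 22.] rgb [152. 104.  58.]
top orange 85 px 342.0 206.0 rect 585.1 -55.6 size 38 39 yaw_long 137 z [11. 16. 20.] rgb [112.  69.  51.]
top orange 50 px 363.0 241.0 rect 471.0 -1
[... 1256 characters left out ...]
269.0 232.0 rect 684.8 113.1 size 37 43 yaw_long 108 z [11. 14. 18.] rgb [95. 48. 31.]
side orange 200 px 309.0 240.0 rect 576.1 113.3 size 67 25 yaw_long 7 z [10. 17. 21.] rgb [134.  81.  36.]
331 253 [ 440.6  -27.5 -158. ] [142 134 129]
316 237 [483.1  28.9   1. ] [184 187 186]
345 237 [484.2 -68.1   0.7] [184 187 186]
347 269 [378.2 -74.4   3.7] [184 187 185]
315 269 [377.1  30.9   7. ] [184 187 183]
282 163 [735.7 149.2  11.9] [159 158 152]
376 163 [ 740.4 -175.1   11.2] [155 149 143]
378 226 [ 521.5 -178.3    8.2] [143 143 141]
281 226 [518.  146.5   5.7] [162 157 151]
300 190 [641.2  85.2  11.1] [159 153 147]
268 300 [275.6 181.4  11.8] [63 55 51]
274 252 [431.  167.2   6. ] [71 58 46]
```

View pics/crop0.png

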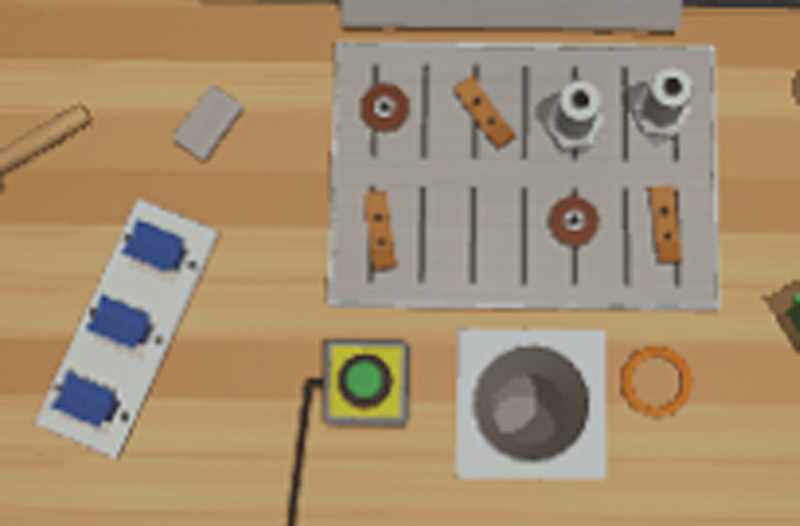

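The crop shows all parts lying separately: two bushings, three retainers and two discs. The rack's long axis runs at about −22° to world x. I'll move the bushings first because they stand tallest. Next I refine their positions and the rack's, and make a move calculator.

```bash
cat > mv.py <<'E'
import sys
from h import *
from scipy.spatial.transform import Rotation as R
# usage: mv.py "x y z yaw" ... (mm, deg) -> tool-frame normalised rows
s=sensors.get_state(); Rm=R.from_quat(s["eef_rot"]).as_matrix(); p=np.array(s["tool_pos"])*1000
yaw=np.degrees(np.arctan2(Rm[1,0],Rm[0,0]))
print("now",p.round(1),"yaw",yaw.round(1),"tilt",np.degrees(np.arccos(-Rm[2,2])).round(2),"q1,q7",s["q"][[0,6]].round(2),"F",np.round(s["contact_force"],1),"op mm",round(s["opening"]*88,1),"t",round(s["clock"],1))
for a in sys.argv[1:]:
    x,y,z,w=map(float,a.split()); d=Rm.T@(np.array([x,y,z])-p)/300; t=-((w-yaw+180)%360-180)/360
    print("%.3f %.3f %.3f %.3f"%(*d,t), "dist",round(np.linalg.norm(d)*300),"rows",max(np.linalg.norm(d)*300/41.7,abs(t)*360/7.16).round(1))
E
python3 - <<'E'
from seg import *
for n in("top","side"):
    d=np.load(n+"0.npz"); P=d["P"]; im=d["im"]; x,y,z=np.moveaxis(P,-1,0)
    for c in((682,-130),(670,-54)):
        m=(np.hypot(x*1000-c[0],y*1000-c[1])<26)&(z>.084)&(z<.105); Q=P[m]*1000; print(n,c,m.sum(),Q.min(0).round(1),Q.max(0).round(1),((Q.min(0)+Q.max(0))/2).round(1))
d=np.load("top0.npz"); im=d["im"]; P=d["P"]
m=(im[...,2].astype(int)>im[...,0]+30)&(P[...,1]>.2)&(P[...,1]<.45)&(P[...,2]>-.01)&(P[...,2]<.07)
nn,L,st,c=cv2.connectedComponentsWithStats(m.astype(np.uint8),connectivity=8)
for i in range(1,nn):
    if st[i,4]>12: Q=P[L==i]*1000; print("V",st[i,4],c[i].round(),[np.round(k,1) for k in cv2.minAreaRect(Q[:,:2].astype(np.float32))],np.percentile(Q[:,2],[5,50,95]).round())
E
python3 mv.py "670 -54 180 68" "670 -54 56 68"
```

```text
top (682, -130) 87 [ 667.4 -145.8   84.1] [ 701.6 -115.9   98. ] [ 684.5 -130.8   91.1]
top (670, -54) 86 [655.2 -71.4  84.2] [686.8 -39.2  99.1] [671.  -55.3  91.6]
side (682, -130) 98 [ 665.8 -148.6   84. ] [ 699.3 -112.    95. ] [ 682.6 -130.3   89.5]
side (670, -54) 97 [655.  -69.4  84.1] [688.4 -36.7  95.6] [671.7 -53.   89.8]
V 129 [234. 213.] [array([558.4, 301.7]), array([51.3, 34.2]), np.float64(69.6)] [30. 39. 46.]
V 132 [225. 232.] [array([492. , 329.5]), array([55.1, 32.2]), np.float64(66.6)] [31. 39. 46.]
V 135 [216. 252.] [array([425.6, 351.6]), array([44.6, 31.2]), np.float64(69.4)] [31. 40. 46.]
now [ 186.2 -596.   238. ] yaw 17.4 tilt 0.09 q1,q7 [ 1.3  -0.22] F [-0.  -0.2  0.1] op mm 88.1 t 0.1
2.078 -1.243 0.195 -0.141 dist 729 rows 17.5
2.078 -1.243 0.608 -0.141 dist 749 rows 18.0
```

```bash
python3 mv.py "410 -345 220 42" "380 -380 220 42"
```

```text
now [ 186.2 -596.   238. ] yaw 17.4 tilt 0.09 q1,q7 [ 1.3  -0.22] F [-0.  -0.2  0.1] op mm 88.1 t 0.1
0.962 -0.576 0.061 -0.068 dist 337 rows 8.1
0.831 -0.495 0.061 -0.068 dist 291 rows 7.0
```

>>> send_rows --rows "0.96 -0.57 0.06 -0.068;0.96 -0.57 0.06 -0.068;0.96 -0.57 0.06 -0.068;0.96 -0.57 0.06 -0.068;0.96 -0.57 0.06 -0.068;0.96 -0.57 0.06 -0.068;0.96 -0.57 0.06 -0.068;0.96 -0.57 0.06 -0.068;0.96 -0.57 0.06 -0.068;0.96 -0.57 0.06 -0.068" --jaw -0.4

```text
clock: 0.93
tool_pos: [0.4127, -0.3442, 0.2205]
eef_rot: [0.933, 0.36, 0.001, -0.001]
contact_force: [0.2, 0.1, -0.5]
opening: 0.696
finger_force: 0.0
```

```bash
python3 mv.py "671 -54 180 68" "670 -54 56 68"
```

```text
now [ 412.7 -344.2  220.5] yaw 42.2 tilt 0.1 q1,q7 [ 0.78 -0.46] F [ 0.2  0.1 -0.5] op mm 61.2 t 0.9
1.288 -0.137 0.137 -0.072 dist 391 rows 9.4
1.285 -0.139 0.550 -0.072 dist 421 rows 10.1
```

>>> send_rows --rows "0.95 -0.1 0.1 -0.072;0.95 -0.1 0.1 -0.072;0.95 -0.1 0.1 -0.072;0.95 -0.1 0.1 -0.072;0.95 -0.1 0.1 -0.072;0.95 -0.1 0.1 -0.072;0.95 -0.1 0.1 -0.072;0.95 -0.1 0.1 -0.072"

```text
clock: 1.6
tool_pos: [0.6072, -0.1272, 0.1901]
eef_rot: [0.828, 0.561, 0.004, -0.001]
contact_force: [0.8, 1.0, 0.0]
opening: 0.698
finger_force: 0.0
```

```bash
python3 mv.py "671 -54 150 68" "671 -54 100 68" "671 -54 57 68"
```

```text
now [ 607.2 -127.2  190.1] yaw 68.2 tilt 0.44 q1,q7 [ 0.33 -0.54] F [0.8 1.  0. ] op mm 61.4 t 1.6
0.304 0.107 0.136 0.001 dist 105 rows 2.5
0.303 0.106 0.303 0.001 dist 132 rows 3.2
0.302 0.106 0.446 0.001 dist 165 rows 4.0
```

>>> send_rows --rows "0.304 0.107 0.1 0;0.304 0.107 0.1 0;0.304 0.107 0.1 0;0.304 0.107 0.25 0;0.304 0.107 0.35 0;0.304 0.107 0.4 0;0.304 0.107 0.42 0;0.304 0.107 0.44 0;0.304 0.107 0.445 0;0.304 0.107 0.445 0"

```text
clock: 2.43
tool_pos: [0.6675, -0.0637, 0.0581]
eef_rot: [0.831, 0.557, 0.001, 0.001]
contact_force: [-0.7, 0.1, 0.2]
opening: 0.699
finger_force: 0.0
```

```bash
python3 mv.py "671 -54 56 68"; python3 - <<'E'
from h import *
snap("side","grip0")
im=cv2.imread("pics/grip0.png"); cv2.imwrite("pics/grip0c.png",cv2.resize(im[60:260,200:420],None,fx=2.7,fy=2.7))
E
```

```text
now [667.5 -63.7  58.1] yaw 67.7 tilt 0.09 q1,q7 [ 0.17 -0.68] F [-0.7  0.1  0.2] op mm 61.5 t 2.4
0.034 -0.001 0.007 -0.001 dist 11 rows 0.3
```

View pics/grip0c.png

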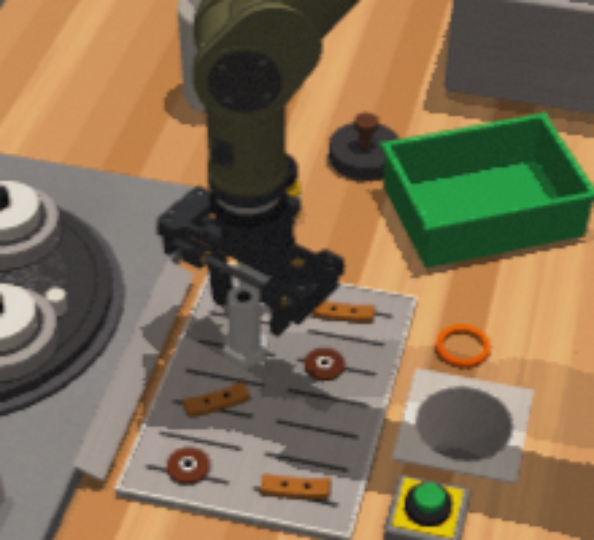

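The bushing stands between the open fingers, about 11 mm ahead along tool x. I'll shift there and close.

>>> send_rows --rows "0.034 0 0.007 0;0.034 0 0.007 0;0.034 0 0.007 0;0.034 0 0.007 0"

```text
clock: 2.82
tool_pos: [0.6711, -0.0529, 0.0556]
eef_rot: [0.83, 0.558, 0.0, 0.0]
contact_force: [0.1, -0.5, 0.8]
opening: 0.693
finger_force: 0.0
```

>>> send_rows --rows "0 0 0 0;0 0 0 0;0 0 0 0;0 0 0 0;0 0 0 0;0 0 0 0;0 0 0 0;0 0 0 0" --jaw 1 --force 45

```text
clock: 3.48
tool_pos: [0.6718, -0.0538, 0.0556]
eef_rot: [0.83, 0.557, 0.001, 0.001]
contact_force: [3.6, -1.3, 1.6]
opening: 0.373
finger_force: 45.0
```

>>> send_rows --rows "0 0 -0.05 0;0 0 -0.15 0;0 0 -0.26 0;0 0 -0.26 0;0 0 -0.26 0"

```text
clock: 3.9
tool_pos: [0.6706, -0.0527, 0.1345]
eef_rot: [0.83, 0.558, 0.001, 0.0]
contact_force: [-0.7, 1.1, -5.9]
opening: 0.375
finger_force: 44.9
```

```bash
python3 mv.py "510 200 130 68" "326 350 130 68" "326 350 52 68"
```

```text
now [670.6 -52.7 134.5] yaw 67.8 tilt 0.06 q1,q7 [ 0.17 -0.66] F [-0.7  1.1 -5.9] op mm 33.0 t 3.9
0.577 -0.814 0.015 -0.001 dist 299 rows 7.2
0.808 -1.571 0.015 -0.001 dist 530 rows 12.7
0.808 -1.571 0.275 -0.001 dist 536 rows 12.9
```

>>> send_rows --rows "0.577 -0.814 0.01 0;0.577 -0.814 0.01 0;0.577 -0.814 0.01 0;0.577 -0.814 0.01 0;0.577 -0.814 0.01 0;0.577 -0.814 0.01 0;0.577 -0.814 0.01 0;0.577 -0.814 0.01 0;0.577 -0.814 0.01 0;0.577 -0.814 0.01 0"

```text
clock: 4.73
tool_pos: [0.5082, 0.1992, 0.1287]
eef_rot: [0.83, 0.558, -0.002, -0.0]
contact_force: [0.6, -0.4, -5.1]
opening: 0.37
finger_force: 44.9
```

```bash
python3 mv.py "326 350 130 68" "326 350 52 68"
```

```text
now [508.2 199.2 128.7] yaw 67.9 tilt 0.27 q1,q7 [-0.32 -1.15] F [ 0.6 -0.4 -5.1] op mm 32.6 t 4.7
0.237 -0.752 -0.003 -0.000 dist 237 rows 5.7
0.238 -0.751 0.257 -0.000 dist 249 rows 6.0
```

>>> send_rows --rows "0.237 -0.752 0 0;0.237 -0.752 0 0;0.237 -0.752 0 0;0.237 -0.752 0 0;0.237 -0.752 0 0;0.237 -0.752 0 0;0.237 -0.752 0.1 0;0.237 -0.752 0.2 0;0.237 -0.752 0.257 0;0.237 -0.752 0.257 0"

```text
clock: 5.57
tool_pos: [0.328, 0.3475, 0.0497]
eef_rot: [0.831, 0.557, -0.003, 0.002]
contact_force: [0.3, 0.1, -5.6]
opening: 0.373
finger_force: 44.9
```

```bash
python3 mv.py "326 350 48 68"
```

```text
now [328.  347.5  49.7] yaw 67.6 tilt 0.43 q1,q7 [-0.87 -1.58] F [ 0.3  0.1 -5.6] op mm 32.8 t 5.6
0.005 -0.009 0.006 -0.001 dist 4 rows 0.1
```

>>> send_rows --rows "0 0 0.005 0;0 0 0.01 0;0 0 0.01 0;0 0 0.01 0;0 0 0.013 0;0 0 0.013 0;0 0 0.013 0"

```text
clock: 6.15
tool_pos: [0.3286, 0.3507, 0.0495]
eef_rot: [0.83, 0.557, 0.0, -0.0]
contact_force: [-0.5, -0.4, -4.8]
opening: 0.372
finger_force: 44.9
```

>>> send_rows --rows "0 0 0 0;0 0 0 0;0 0 0 0;0 0 0 0" --force 8

```text
clock: 6.48
tool_pos: [0.3284, 0.3506, 0.0491]
eef_rot: [0.83, 0.557, -0.0, 0.0]
contact_force: [-0.2, -0.0, -4.9]
opening: 0.382
finger_force: 8.0
```

```bash
python3 mv.py; python3 - <<'E'
import numpy as np
e,h=23,58
for t in np.linspace(4.5,86,20):
    r=np.radians(t); print("%.3f 0 %.3f 0;"%((e*(1-np.cos(r))+h*np.sin(r))/300,-(e*np.sin(r)+h*(np.cos(r)-1))/300),end="")
E
```

```text
now [328.4 350.6  49.1] yaw 67.8 tilt 0.0 q1,q7 [-0.88 -1.58] F [-0.2 -0.  -4.9] op mm 33.6 t 6.5
0.015 0 -0.005 0;0.030 0 -0.009 0;0.046 0 -0.012 0;0.061 0 -0.014 0;0.077 0 -0.015 0;0.092 0 -0.014 0;0.108 0 -0.012 0;0.123 0 -0.009 0;0.138 0 -0.005 0;0.153 0 -0.000 0;0.167 0 0.006 0;0.181 0 0.013 0;0.194 0 0.022 0;0.207 0 0.031 0;0.218 0 0.041 0;0.229 0 0.052 0;0.239 0 0.064 0;0.249 0 0.076 0;0.257 0 0.090 0;0.264 0 0.103 0;
```

>>> send_rows --rows "0 0 0.005 0;0 0 0.01 0;0 0 0.013 0;0 0 0.013 0;0 0 0.013 0"

```text
clock: 6.9
tool_pos: [0.3288, 0.3504, 0.0453]
eef_rot: [0.83, 0.557, 0.0, 0.0]
contact_force: [1.9, -1.4, -0.2]
opening: 0.384
finger_force: 8.0
```

```bash
python3 mv.py
```

```text
now [328.8 350.4  45.3] yaw 67.7 tilt 0.04 q1,q7 [-0.88 -1.58] F [ 1.9 -1.4 -0.2] op mm 33.8 t 6.9
```

Standing on the bench now, held lightly. I'll tip it over along an arc.

>>> send_rows --rows "0.015 0 -0.005 0;0.03 0 -0.009 0;0.046 0 -0.012 0;0.061 0 -0.014 0;0.077 0 -0.015 0;0.092 0 -0.014 0;0.108 0 -0.012 0;0.123 0 -0.009 0;0.138 0 -0.005 0;0.153 0 0 0"

```text
clock: 7.73
tool_pos: [0.3459, 0.3931, 0.0451]
eef_rot: [0.83, 0.557, -0.0, 0.0]
contact_force: [-1.6, -5.4, 11.2]
opening: 0.38
finger_force: 8.0
```

>>> send_rows --rows "0.014 0 0.006 0;0.028 0 0.013 0;0.041 0 0.022 0;0.054 0 0.031 0;0.065 0 0.041 0;0.076 0 0.052 0;0.086 0 0.064 0;0.096 0 0.076 0;0.104 0 0.09 0;0.111 0 0.103 0"

```text
clock: 8.57
tool_pos: [0.3586, 0.4243, 0.014]
eef_rot: [0.83, 0.557, 0.0, -0.0]
contact_force: [-1.1, -2.7, 26.4]
opening: 0.011
finger_force: 14.7
```

```bash
python3 mv.py; python3 - <<'E'
from h import *
snap("side","tip0")
im=cv2.imread("pics/tip0.png"); cv2.imwrite("pics/tip0c.png",cv2.resize(im[200:400,240:500],None,fx=2.5,fy=2.5))
E
```

```text
now [358.6 424.3  14. ] yaw 67.8 tilt 0.02 q1,q7 [-0.9  -1.59] F [-1.1 -2.7 26.4] op mm 0.9 t 8.6
```

View pics/tip0c.png

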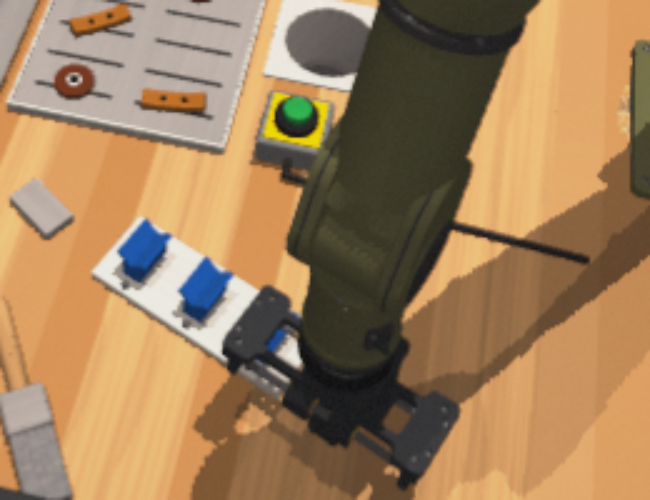

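The fingers slipped off and shut on nothing, and they are pressing on something at z = 14 mm. The arm hides the bushing, so I'll back straight up and look.

>>> send_rows --rows "0 0 -0.03 0;0 0 -0.1 0;0 0 -0.25 0;0 0 -0.4 0;0 -0.2 -0.4 0;0 -0.4 -0.4 0;0 -0.6 -0.4 0;0 -0.6 -0.4 0;0 -0.6 -0.4 0" --jaw -0.4

```text
clock: 9.37
tool_pos: [0.184, 0.4953, 0.1349]
eef_rot: [0.828, 0.561, -0.001, -0.003]
contact_force: [-0.3, 0.5, -0.5]
opening: 0.662
finger_force: 0.0
```

```bash
python3 mv.py; cat > lying.py <<'E'
from h import *
import sys
# grey bushing anywhere in a world box: report principal axis of points with z>8mm
def find(n,name,box):
    im,dp,P=snap(n,name); x,y,z=np.moveaxis(P*1000,-1,0)
    m=(x>box[0])&(x<box[1])&(y>box[2])&(y<box[3])&(z>6)&(z<100)
    nn,L,st,c=cv2.connectedComponentsWithStats(m.astype(np.uint8),connectivity=8)
    for i in range(1,nn):
        if st[i,4]<25: continue
        Q=P[L==i]*1000; r=cv2.minAreaRect(Q[:,:2].astype(np.float32)); print(n,st[i,4],c[i].round(),"rect",np.round(r[0],1),np.round(r[1],1),round(r[2],1),"z",np.percentile(Q[:,2],[5,50,95]).round(),"mean",Q[:,:2].mean(0).round(1),"rgb",im[L==i].mean(0).round())
if __name__=="__main__":
    b=list(map(float,sys.argv[2:6]))
    for n in("top","side"): find(n,sys.argv[1]+n,b)
E
python3 lying.py a 240 480 280 560
python3 - <<'E'
import cv2
im=cv2.imread("pics/aside.png"); cv2.imwrite("pics/asidec.png",cv2.resize(im[200:400,240:500],None,fx=2.5,fy=2.5))
E
```

```text
now [184.  495.3 134.9] yaw 68.3 tilt 0.32 q1,q7 [-1.23 -1.83] F [-0.3  0.5 -0.5] op mm 58.3 t 9.4
top 370 [151. 264.] rect [384.7 557.5] [  5.1 188.1] 90.0 z [18. 51. 79.] mean [383.  558.4] rgb [42. 34. 26.]
top 646 [221. 249.] rect [442.6 344.4] [ 80.7 108. ] 68.4 z [ 7. 11. 44.] mean [435.8 342.6] rgb [146. 151. 159.]
top 205 [203. 277.] rect [345.8 385.7] [43.3 38.1] 11.4 z [10. 72. 85.] mean [344.9 383.5] rgb [140. 137. 132.]
side 1237 [343. 333.] rect [439.4 347.7] [ 79.9 103.6] 68.9 z [ 7. 10. 43.] mean [434.5 352.4] rgb [144. 151. 159.]
side 544 [380. 354.] rect [344.3 396. ] [43.8 41.6] 6.8 z [ 9. 54. 83.] mean [344.9 399.1] rgb [128. 123. 117.]
```

View pics/asidec.png

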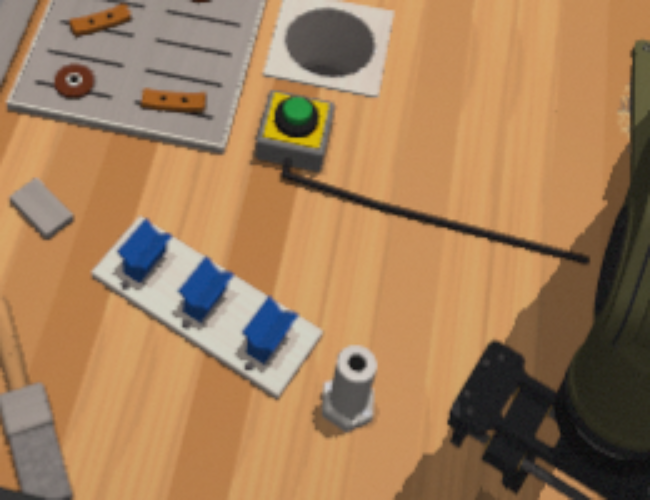

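The bushing is still upright at about px (380,354) in the full side image. It slid about 45 mm and did not tip. I'll push it over at the top instead, with closed fingers and a slight upward arc, towards −u (away from the black box) into the clear area.

```bash
cat > ring.py <<'E'
from h import *
import sys
cx,cy,z0=map(float,sys.argv[1:4])
for n in("top","side"):
    im,dp,P=snap(n); x,y,z=np.moveaxis(P*1000,-1,0); m=(np.hypot(x-cx,y-cy)<30)&(z>z0)&(z<z0+20); Q=P[m]*1000
    print(n,m.sum(),((Q.min(0)+Q.max(0))/2).round(1),(Q.max(0)-Q.min(0)).round(1))
E
python3 ring.py 345 390 74; python3 mv.py "363.5 436 130 68" "363.5 436 77 68"
```

```text
top 101 [345.1 389.2  80.5] [31.  33.9 11.9]
side 203 [344.7 390.8  79.7] [32.8 34.  10.7]
now [192.4 491.7 134.4] yaw 67.8 tilt 0.06 q1,q7 [-1.22 -1.83] F [ 0.6 -0.7 -0.5] op mm 62.1 t 9.6
0.044 0.598 0.015 -0.001 dist 180 rows 4.3
0.044 0.598 0.192 -0.001 dist 189 rows 4.5
```

>>> send_rows --rows "0.044 0.598 0 0;0.044 0.598 0 0;0.044 0.598 0 0;0.044 0.598 0 0;0.044 0.598 0 0;0.044 0.598 0 0;0.044 0.598 0.1 0;0.044 0.598 0.18 0;0.044 0.598 0.192 0;0.044 0.598 0.192 0" --jaw 1

```text
clock: 10.4
tool_pos: [0.3617, 0.435, 0.0755]
eef_rot: [0.83, 0.557, -0.002, 0.001]
contact_force: [1.6, -0.4, -0.2]
opening: 0.005
finger_force: 0.0
```

```bash
python3 mv.py "363 434.5 77 68" "355.5 416 77 68" "342 381 85.5 68" "333 359 85 68"
```

```text
now [361.7 435.   75.5] yaw 67.8 tilt 0.23 q1,q7 [-0.88 -1.57] F [ 1.6 -0.4 -0.2] op mm 0.5 t 10.4
-0.000 0.005 -0.005 -0.001 dist 2 rows 0.0
-0.067 0.005 -0.005 -0.001 dist 20 rows 0.5
-0.192 0.007 -0.033 -0.001 dist 58 rows 1.4
-0.271 0.007 -0.031 -0.001 dist 82 rows 2.0
```

>>> send_rows --rows "-0.03 0.005 0 0;-0.06 0.005 0 0;-0.075 0.005 -0.006 0;-0.09 0.005 -0.014 0;-0.105 0.005 -0.02 0;-0.12 0.005 -0.025 0;-0.135 0.005 -0.029 0;-0.15 0.005 -0.032 0;-0.165 0.005 -0.034 0;-0.175 0.005 -0.035 0"

```text
clock: 11.23
tool_pos: [0.344, 0.3864, 0.0873]
eef_rot: [0.83, 0.557, -0.0, 0.0]
contact_force: [0.5, -0.4, 0.3]
opening: 0.005
finger_force: 0.5
```

```bash
python3 mv.py; python3 - <<'E'
from h import *
snap("top","push"); snap("side","pushs")
im=cv2.imread("pics/pushs.png"); cv2.imwrite("pics/pushc.png",cv2.resize(im[250:400,280:480],None,fx=3,fy=3))
E
```

```text
now [344.  386.4  87.3] yaw 67.7 tilt 0.04 q1,q7 [-0.86 -1.57] F [ 0.5 -0.4  0.3] op mm 0.4 t 11.2
```

View pics/pushc.png

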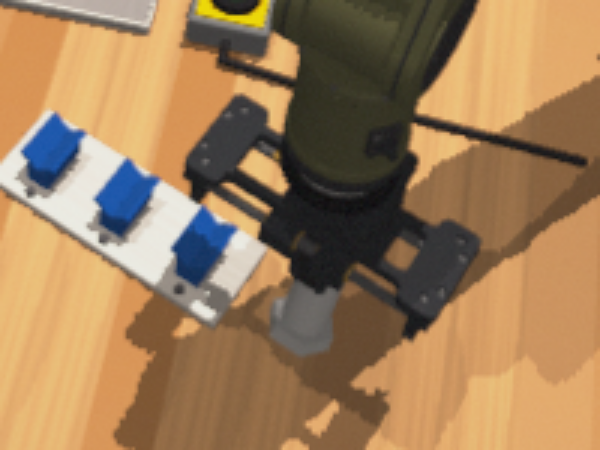

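The bushing is tilting away from the fingers, with its flange bottom showing at px (300,335) of the crop. I'll continue the push.

>>> send_rows --rows "-0.02 0 0 0;-0.04 0 0 0;-0.06 0 0 0;-0.08 0 0 0;-0.1 0 0 0;-0.12 0 0 0;-0.12 0 0 0"

```text
clock: 11.92
tool_pos: [0.33, 0.3518, 0.0871]
eef_rot: [0.83, 0.557, -0.001, 0.001]
contact_force: [0.1, 0.4, -0.4]
opening: 0.006
finger_force: 0.0
```

>>> send_rows --rows "0 0 -0.15 0;0 0 -0.15 0;0 -0.3 -0.2 0;0 -0.6 -0.2 0;0 -0.6 -0.2 0;0 -0.6 -0.2 0;0 -0.6 -0.2 0;0 -0.6 -0.2 0" --jaw -0.4

```text
clock: 12.58
tool_pos: [0.1594, 0.4247, 0.1477]
eef_rot: [0.828, 0.561, 0.0, -0.002]
contact_force: [0.7, -0.0, 0.5]
opening: 0.585
finger_force: 0.0
```

```bash
python3 mv.py; python3 lying.py b 230 450 220 540
python3 - <<'E'
import cv2
im=cv2.imread("pics/bside.png"); cv2.imwrite("pics/bsidec.png",cv2.resize(im[230:400,280:520],None,fx=2.5,fy=2.5))
E
```

```text
now [159.4 424.7 147.7] yaw 68.3 tilt 0.22 q1,q7 [-1.25 -1.85] F [ 0.7 -0.   0.5] op mm 51.5 t 12.6
top 430 [219. 254.] rect [427.5 350.9] [80.9 75.3] 69.0 z [ 7. 12. 45.] mean [420.  347.2] rgb [135. 142. 154.]
top 315 [222. 285.] rect [317.7 326.4] [82.8 50. ] 67.5 z [21. 33. 43.] mean [319.7 327.7] rgb [157. 154. 148.]
side 838 [349. 336.] rect [426.3 353.3] [78.8 76.7] 68.4 z [ 7. 11. 43.] mean [419.7 358.2] rgb [128. 139. 153.]
side 644 [395. 336.] rect [317.7 328.7] [85.9 50.8] 66.5 z [14. 31. 43.] mean [319.9 338.4] rgb [153. 146. 140.]
```

View pics/bsidec.png

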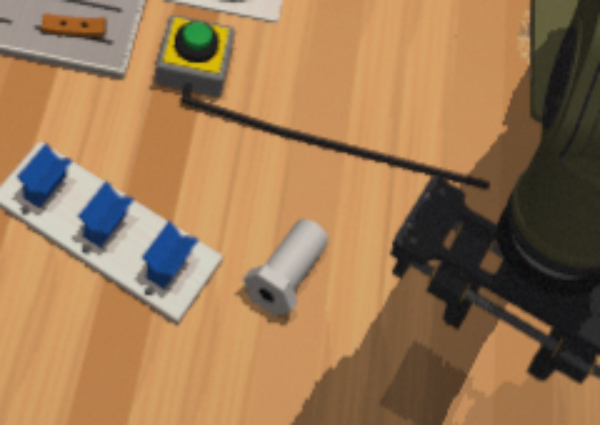

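It lies on its side at about (318,328) mm with yaw 67°, nearly parallel to the V-blocks and with the flange on the +u side. I'll refine the rack pose, then grasp.

```bash
python3 - <<'E'
from h import *
for n in("top","side"):
    im,dp,P=snap(n); x,y,z=np.moveaxis(P*1000,-1,0)
    m=(x>350)&(x<620)&(y>240)&(y<420)&(z>5.5)&(z<48)&(np.abs((x-490)*.358+(y-328)*.934)<60)
    nn,L,st,c=cv2.connectedComponentsWithStats(m.astype(np.uint8)); i=1+st[1:,4].argmax(); Q=P[L==i]*1000
    print(n,st[i,4],[np.round(k,1) for k in cv2.minAreaRect(Q[:,:2].astype(np.float32))])
E
python3 mv.py "318 328 120 67" "318 328 12 67"
```

```text
top 1417 [array([490.4, 325.5]), array([ 81.1, 212.1]), np.float64(67.4)]
side 2680 [array([489.7, 328.1]), array([ 80.7, 212.4]), np.float64(68.2)]
now [165.8 421.3 147.2] yaw 67.6 tilt 0.07 q1,q7 [-1.24 -1.85] F [ 0.2 -0.2 -1.2] op mm 61.6 t 12.8
-0.094 0.588 0.091 0.002 dist 181 rows 4.3
-0.094 0.587 0.451 0.002 dist 224 rows 5.4
```

>>> send_rows --rows "-0.094 0.588 0.09 0;-0.094 0.588 0.09 0;-0.094 0.588 0.09 0;-0.094 0.588 0.09 0;-0.094 0.588 0.09 0;-0.094 0.588 0.09 0;-0.094 0.588 0.2 0;-0.094 0.588 0.3 0;-0.094 0.588 0.35 0;-0.094 0.588 0.35 0"

```text
clock: 13.62
tool_pos: [0.3157, 0.3279, 0.0398]
eef_rot: [0.83, 0.557, -0.002, 0.001]
contact_force: [-0.3, 0.1, -0.2]
opening: 0.702
finger_force: 0.0
```

```bash
python3 mv.py "318 328 12 67"
```

```text
now [315.7 327.9  39.8] yaw 67.7 tilt 0.27 q1,q7 [-0.89 -1.61] F [-0.3  0.1 -0.2] op mm 61.7 t 13.6
0.004 0.007 0.093 0.002 dist 28 rows 0.7
```

>>> send_rows --rows "0.004 0.006 0.03 0.002;0.004 0.006 0.06 0.002;0.004 0.006 0.085 0.002;0.004 0.006 0.092 0.002;0.004 0.006 0.092 0.002;0.004 0.006 0.092 0.002"

```text
clock: 14.12
tool_pos: [0.3194, 0.3301, 0.015]
eef_rot: [0.834, 0.552, 0.001, -0.0]
contact_force: [0.3, 0.6, 0.1]
opening: 0.701
finger_force: 0.0
```

>>> send_rows --rows "0 0 0 0;0 0 0 0;0 0 0 0;0 0 0 0;0 0 0 0;0 0 0 0;0 0 0 0;0 0 0 0" --jaw 1 --force 45

```text
clock: 14.78
tool_pos: [0.3189, 0.3297, 0.0149]
eef_rot: [0.834, 0.552, 0.0, -0.0]
contact_force: [-0.4, 0.8, 2.8]
opening: 0.369
finger_force: 45.0
```

>>> send_rows --rows "0 0 -0.05 0;0 0 -0.15 0;0 0 -0.28 0;0 0 -0.32 0;0 0 -0.32 0;0 0 -0.32 0"

```text
clock: 15.28
tool_pos: [0.3193, 0.3288, 0.1104]
eef_rot: [0.834, 0.552, -0.0, 0.0]
contact_force: [0.0, -0.9, -4.9]
opening: 0.378
finger_force: 45.0
```

```bash
python3 mv.py "557.3 306.6 105 68"; python3 lying.py c 260 400 260 400
```

```text
now [319.3 328.8 110.4] yaw 66.9 tilt 0.04 q1,q7 [-0.61 -2.17] F [ 0.  -0.9 -4.9] op mm 33.3 t 15.3
0.243 0.759 0.018 -0.003 dist 239 rows 5.7
side 125 [361. 337.] rect [389.4 355. ] [62.2 21. ] 89.7 z [ 6.  9. 12.] mean [392.3 347.2] rgb [142. 132. 123.]
```

```bash
python3 mv.py "558.2 308.9 110 68" "558.2 308.9 60 68"
```

```text
now [318.6 328.3 109.3] yaw 67.0 tilt 0.2 q1,q7 [-0.61 -2.17] F [ 0.1 -0.3 -4.9] op mm 32.8 t 15.4
0.252 0.760 -0.003 -0.003 dist 240 rows 5.8
0.253 0.760 0.163 -0.003 dist 245 rows 5.9
```

>>> send_rows --rows "0.253 0.76 0 -0.003;0.253 0.76 0 -0.003;0.253 0.76 0 -0.003;0.253 0.76 0 -0.003;0.253 0.76 0 -0.003;0.253 0.76 0 -0.003;0.253 0.76 0 -0.003;0.253 0.76 0.05 -0.003;0.253 0.76 0.1 -0.003;0.253 0.76 0.1 -0.003"

```text
clock: 16.22
tool_pos: [0.5537, 0.3086, 0.075]
eef_rot: [0.827, 0.562, -0.006, 0.0]
contact_force: [-1.8, -0.9, -5.8]
opening: 0.375
finger_force: 45.0
```

```bash
python3 mv.py "558.2 308.9 60 68"  "558.2 308.9 51 68"
```

```text
now [553.7 308.6  75. ] yaw 68.3 tilt 0.64 q1,q7 [-0.26 -1.59] F [-1.8 -0.9 -5.8] op mm 33.0 t 16.2
0.007 0.014 0.050 0.001 dist 16 rows 0.4
0.007 0.014 0.080 0.001 dist 24 rows 0.6
```

>>> send_rows --rows "0 0 0 0;0 0 0 0;0 0 0 0;0 0 0 0"

```text
clock: 16.55
tool_pos: [0.5584, 0.311, 0.0814]
eef_rot: [0.828, 0.56, 0.0, 0.0]
contact_force: [0.3, -0.4, -4.8]
opening: 0.37
finger_force: 45.0
```

```bash
python3 mv.py "558.2 308.9 60 68"  "558.2 308.9 51 68"
```

```text
now [558.4 311.   81.4] yaw 68.2 tilt 0.05 q1,q7 [-0.26 -1.59] F [ 0.3 -0.4 -4.8] op mm 32.6 t 16.6
-0.007 0.002 0.071 0.000 dist 21 rows 0.5
-0.007 0.002 0.101 0.000 dist 30 rows 0.7
```

>>> send_rows --rows "-0.007 0.002 0.03 0;-0.007 0.002 0.06 0;-0.007 0.002 0.08 0;-0.007 0.002 0.09 0;-0.007 0.002 0.095 0;-0.007 0.002 0.095 0;-0.007 0.002 0.095 0"

```text
clock: 17.13
tool_pos: [0.558, 0.3073, 0.0522]
eef_rot: [0.829, 0.56, -0.001, 0.001]
contact_force: [-1.8, -3.4, -1.8]
opening: 0.373
finger_force: 45.0
```

>>> send_rows --rows "0 0 0.005 0;0 0 0.008 0;0 0 0.008 0;0 0 0.008 0"

```text
clock: 17.47
tool_pos: [0.5582, 0.308, 0.0512]
eef_rot: [0.828, 0.56, -0.0, 0.001]
contact_force: [-2.1, -4.3, 8.2]
opening: 0.373
finger_force: 45.0
```

```bash
python3 mv.py; python3 lying.py d 480 640 240 380 
python3 - <<'E'
import cv2
im=cv2.imread("pics/dside.png"); cv2.imwrite("pics/dsidec.png",cv2.resize(im[240:360,220:400],None,fx=3.3,fy=3.3))
E
```

```text
now [558.2 308.   51.2] yaw 68.1 tilt 0.08 q1,q7 [-0.27 -1.62] F [-2.1 -4.3  8.2] op mm 32.9 t 17.5
top 174 [232. 229.] rect [511.1 306. ] [47.2 61.6] 89.8 z [ 7. 12. 44.] mean [503.4 306.8] rgb [127. 130. 140.]
side 1177 [303. 312.] rect [531.  316.5] [ 82.5 127.5] 74.0 z [ 7. 31. 76.] mean [534.5 332.4] rgb [ 96.  98. 102.]
```

View pics/dsidec.png

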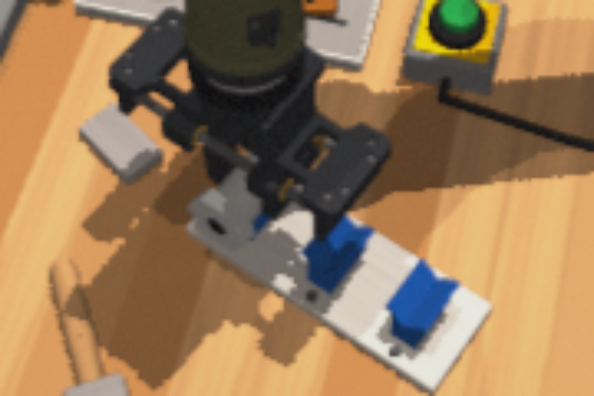

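The bushing is seated: contact was felt at the expected height, z = 51 mm. I'll release, lift and check.

>>> send_rows --rows "0 0 0 0;0 0 0 0;0 0 0 0;0 0 0 0;0 0 0 0;0 0 0 0" --jaw -0.2

```text
clock: 18.07
tool_pos: [0.5583, 0.3085, 0.0497]
eef_rot: [0.828, 0.56, 0.0, -0.0]
contact_force: [1.1, 0.4, 0.3]
opening: 0.6
finger_force: 0.0
```

>>> send_rows --rows "0 0 -0.05 0;0 0 -0.15 0;0 0 -0.25 0;0 0.3 -0.35 0;0 0.6 -0.35 0;0 0.6 -0.35 0;0 0.6 -0.35 0;0 0.6 -0.35 0;0 0.6 -0.35 0" --jaw -0.4

```text
clock: 18.82
tool_pos: [0.7303, 0.2367, 0.156]
eef_rot: [0.831, 0.556, 0.002, 0.002]
contact_force: [-0.7, -0.5, 0.3]
opening: 0.699
finger_force: 0.0
```

```bash
python3 - <<'E'
from h import *
u=np.array([np.cos(np.radians(68)),np.sin(np.radians(68))]); v=np.array([u[1],-u[0]])
for n in("top","side"):
    im,dp,P=snap(n,"e"+n); Q=P.reshape(-1,3)*1000; d=Q[:,:2]-[490,327]; U=d@u; V=d@v
    m=(abs(V-70)<30)&(abs(U)<75)&(Q[:,2]>50)&(Q[:,2]<100)
    rect=cv2.minAreaRect(np.stack([U[m],V[m]],1).astype(np.float32)); print(n,m.sum(),[np.round(k,1) for k in rect],"U",np.percentile(U[m],[1,99]).round(1),"V top",np.median(V[m&(abs(U)<15)]).round(1))
    for a in(-30,-15,0,15,30,40): k=m&(abs(U-a)<6); print(a,k.sum(),np.percentile(Q[k,2],95).round(1) if k.sum() else None,end="; ")
    print()
E
cp pics/eside.png pics/e2.png; python3 mv.py "683 -131 140 68" "683 -131 56 68"
python3 -c "
import cv2
im=cv2.imread('pics/e2.png'); cv2.imwrite('pics/e2c.png',cv2.resize(im[240:360,220:400],None,fx=3.3,fy=3.3))"
```

```text
top 312 [array([ 3.7, 70.4]), array([84. , 50.3]), np.float64(0.2)] U [-37.9  44.9] V top 69.0
-30 40 74.5; -15 38 72.9; 0 38 73.6; 15 38 72.8; 30 55 77.3; 40 59 80.8; 
side 572 [array([ 6.8, 69.2]), array([49.7, 82.9]), np.float64(87.8)] U [-33.3  47.8] V top 63.9
-30 59 74.4; -15 69 73.6; 0 70 73.4; 15 71 73.3; 30 57 75.7; 40 123 78.6; 
now [725.  241.4 155.4] yaw 68.1 tilt 0.07 q1,q7 [-0.11 -1.16] F [-0.9  1.  -0.4] op mm 61.3 t 18.9
-1.204 0.334 0.050 0.000 dist 375 rows 9.0
-1.204 0.334 0.330 0.000 dist 388 rows 9.3
```

View pics/e2c.png

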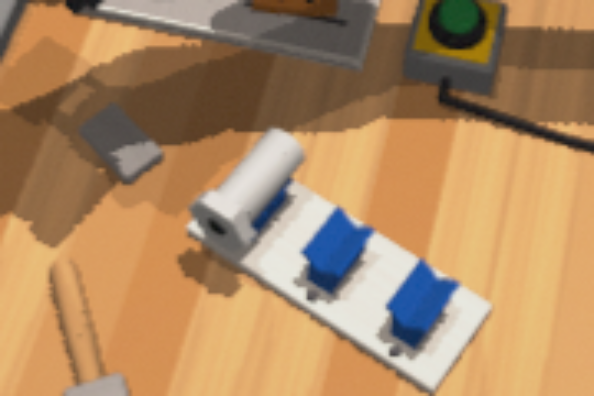

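The bushing sits in the far V-block with its barrel centred to within about 2 mm and the flange free. Now the second one.

>>> send_rows --rows "-0.9 0.25 0 0;-0.9 0.25 0 0;-0.9 0.25 0 0;-0.9 0.25 0 0;-0.9 0.25 0 0;-0.9 0.25 0 0;-0.9 0.25 0 0;-0.9 0.25 0 0;-0.9 0.25 0 0;-0.9 0.25 0 0"

```text
clock: 19.75
tool_pos: [0.6933, -0.0344, 0.1556]
eef_rot: [0.828, 0.561, 0.0, -0.001]
contact_force: [0.2, 0.5, 1.2]
opening: 0.697
finger_force: 0.0
```

```bash
python3 mv.py "683.5 -130.5 110 68" "683.5 -130.5 56 68"
```

```text
now [693.3 -34.4 155.6] yaw 68.3 tilt 0.12 q1,q7 [ 0.32 -0.91] F [0.2 0.5 1.2] op mm 61.3 t 19.8
-0.310 0.088 0.151 0.001 dist 107 rows 2.6
-0.310 0.088 0.331 0.001 dist 139 rows 3.3
```

>>> send_rows --rows "-0.31 0.088 0.05 0;-0.31 0.088 0.05 0;-0.31 0.088 0.05 0;-0.31 0.088 0.05 0;-0.31 0.088 0.15 0;-0.31 0.088 0.2 0;-0.31 0.088 0.2 0;-0.31 0.088 0.2 0"

```text
clock: 20.42
tool_pos: [0.6834, -0.1307, 0.0942]
eef_rot: [0.828, 0.561, -0.001, -0.001]
contact_force: [-0.2, -1.2, -0.7]
opening: 0.7
finger_force: 0.0
```

```bash
python3 mv.py "683.5 -130.5 56 68"
```

```text
now [ 683.4 -130.7   94.2] yaw 68.3 tilt 0.16 q1,q7 [ 0.45 -0.81] F [-0.2 -1.2 -0.7] op mm 61.6 t 20.4
0.001 0.000 0.127 0.001 dist 38 rows 0.9
```

>>> send_rows --rows "0 0 0.05 0;0 0 0.1 0;0 0 0.125 0;0 0 0.125 0;0 0 0.125 0"

```text
clock: 20.83
tool_pos: [0.6835, -0.1334, 0.0566]
eef_rot: [0.828, 0.56, -0.001, -0.0]
contact_force: [0.2, 0.4, -0.1]
opening: 0.701
finger_force: 0.0
```

>>> send_rows --rows "0 0 0 0;0 0 0 0;0 0 0 0;0 0 0 0;0 0 0 0;0 0 0 0;0 0 0 0" --jaw 1 --force 45

```text
clock: 21.42
tool_pos: [0.6842, -0.1335, 0.0579]
eef_rot: [0.829, 0.56, 0.0, 0.0]
contact_force: [-0.8, -0.0, 3.1]
opening: 0.375
finger_force: 45.0
```

>>> send_rows --rows "0 0 -0.05 0;0 0 -0.15 0;0 0 -0.26 0;0 0 -0.26 0;0 0 -0.26 0"

```text
clock: 21.83
tool_pos: [0.6852, -0.1333, 0.1376]
eef_rot: [0.829, 0.56, 0.001, 0.001]
contact_force: [-0.6, -0.6, -5.0]
opening: 0.375
finger_force: 45.0
```

```bash
python3 mv.py "530 100 132 68" "345 390 132 68"
```

```text
now [ 685.2 -133.3  137.6] yaw 68.1 tilt 0.22 q1,q7 [ 0.46 -0.79] F [-0.6 -0.6 -5. ] op mm 33.0 t 21.8
0.529 -0.770 0.016 0.000 dist 280 rows 6.7
1.196 -1.703 0.014 0.000 dist 624 rows 15.0
```

>>> send_rows --rows "0.53 -0.77 0 0;0.53 -0.77 0 0;0.53 -0.77 0 0;0.53 -0.77 0 0;0.53 -0.77 0 0;0.53 -0.77 0 0;0.53 -0.77 0 0;0.53 -0.77 0 0;0.53 -0.77 0 0"

```text
clock: 22.58
tool_pos: [0.5267, 0.1018, 0.1344]
eef_rot: [0.827, 0.562, -0.002, -0.001]
contact_force: [0.2, -0.3, -4.5]
opening: 0.374
finger_force: 45.0
```

```bash
python3 mv.py "345 390 135 68"
```

```text
now [526.7 101.8 134.4] yaw 68.4 tilt 0.19 q1,q7 [ 0.11 -1.39] F [ 0.2 -0.3 -4.5] op mm 32.9 t 22.6
0.670 -0.917 -0.001 0.001 dist 341 rows 8.2
```

>>> send_rows --rows "0.67 -0.917 0 0;0.67 -0.917 0 0;0.67 -0.917 0 0;0.67 -0.917 0 0;0.67 -0.917 0 0;0.67 -0.917 0 0;0.67 -0.917 0 0;0.67 -0.917 0 0;0.67 -0.917 0 0;0.67 -0.917 0 0"

```text
clock: 23.42
tool_pos: [0.3466, 0.3927, 0.1348]
eef_rot: [0.827, 0.562, -0.0, -0.001]
contact_force: [0.1, -0.5, -4.1]
opening: 0.374
finger_force: 45.0
```

>>> send_rows --rows "0 0 0.1 0;0 0 0.2 0;0 0 0.25 0;0 0 0.27 0;0 0 0.27 0;0 0 0.27 0;0 0 0.27 0"

```text
clock: 24.0
tool_pos: [0.3496, 0.3894, 0.0551]
eef_rot: [0.829, 0.559, 0.001, -0.0]
contact_force: [-0.2, -0.1, -3.6]
opening: 0.368
finger_force: 45.0
```

```bash
python3 mv.py "345 390 48 68"
```

```text
now [349.6 389.4  55.1] yaw 68.0 tilt 0.08 q1,q7 [-0.66 -2.16] F [-0.2 -0.1 -3.6] op mm 32.4 t 24.0
-0.004 -0.015 0.024 0.000 dist 8 rows 0.2
```

>>> send_rows --rows "0 0 0.01 0;0 0 0.02 0;0 0 0.024 0;0 0 0.026 0;0 0 0.026 0;0 0 0.026 0"

```text
clock: 24.5
tool_pos: [0.349, 0.3895, 0.0478]
eef_rot: [0.828, 0.56, 0.001, 0.0]
contact_force: [-0.6, -1.9, 8.7]
opening: 0.375
finger_force: 45.0
```

```bash
python3 mv.py
```

```text
now [349.  389.5  47.8] yaw 68.1 tilt 0.1 q1,q7 [-0.67 -2.18] F [-0.6 -1.9  8.7] op mm 33.0 t 24.5
```

Standing on the bench. I'll release, lift, move to the +u side, shut the fingers and push as before.

>>> send_rows --rows "0 0 0 0;0 0 0 0;0 0 0 0;0 0 0 0;0 0 -0.05 0;0 0 -0.15 0;0 0 -0.25 0;0 0 -0.3 0;0 0 -0.3 0;0 0 -0.3 0" --jaw -0.4

```text
clock: 25.33
tool_pos: [0.349, 0.3895, 0.1369]
eef_rot: [0.829, 0.56, 0.001, -0.0]
contact_force: [-0.1, -0.1, 0.6]
opening: 0.697
finger_force: 0.0
```

>>> send_rows --rows "0.05 0 0 0;0.1 0 0 0;0.17 0 0 0;0.17 0 0 0;0.17 0 0 0;0.17 0 0 0;0.17 0 0 0;0.17 0 0 0" --jaw 1

```text
clock: 26.0
tool_pos: [0.3673, 0.4354, 0.136]
eef_rot: [0.828, 0.56, -0.001, 0.001]
contact_force: [0.0, 0.4, 0.4]
opening: 0.12
finger_force: 0.0
```

```bash
python3 ring.py 349 389.5 74; python3 mv.py "367 434.5 77 68" "367 434.5 100 68"
```

```text
now [367.4 435.6 136.2] yaw 68.1 tilt 0.09 q1,q7 [-0.6  -1.98] F [-0.3 -0.2  0.5] op mm 6.5 t 26.1
-0.004 -0.000 0.197 0.000 dist 59 rows 1.4
-0.004 -0.000 0.121 0.000 dist 36 rows 0.9Traceback (most recent call last):
  File "ring.py", line 6, in <module>
    print(n,m.sum(),((Q.min(0)+Q.max(0))/2).round(1),(Q.max(0)-Q.min(0)).round(1))
                      ~~~~~^^^
    return umr_minimum(a, axis, None, out, keepdims, initial, where)
ValueError: zero-size array to reduction operation minimum which has no identity
```

>>> send_rows --rows "0 0 0.07 0;0 0 0.13 0;0 0 0.18 0;0 0 0.195 0;0 0 0.197 0;0 0 0.197 0;0 0 0.197 0"

```text
clock: 26.63
tool_pos: [0.3679, 0.4371, 0.0782]
eef_rot: [0.829, 0.56, 0.001, -0.0]
contact_force: [0.0, -0.0, 0.0]
opening: 0.008
finger_force: 0.0
```

>>> send_rows --rows "-0.03 0 0 0;-0.06 0 0 0;-0.075 0 -0.006 0;-0.09 0 -0.014 0;-0.105 0 -0.02 0;-0.12 0 -0.025 0;-0.135 0 -0.029 0;-0.15 0 -0.032 0;-0.165 0 -0.034 0;-0.175 0 -0.035 0"

```text
clock: 27.47
tool_pos: [0.3478, 0.3872, 0.088]
eef_rot: [0.828, 0.56, -0.0, 0.0]
contact_force: [-1.1, 0.7, 0.9]
opening: 0.005
finger_force: 0.4
```

>>> send_rows --rows "-0.02 0 0 0;-0.04 0 0 0;-0.06 0 0 0;-0.08 0 0 0;-0.1 0 0 0;-0.12 0 0 0;-0.12 0 0 0"

```text
clock: 28.05
tool_pos: [0.3341, 0.3525, 0.0877]
eef_rot: [0.829, 0.56, -0.001, 0.001]
contact_force: [-0.1, -0.2, -0.6]
opening: 0.005
finger_force: 0.0
```

>>> send_rows --rows "0 0 -0.15 0;0 0 -0.15 0;0 -0.2 -0.2 0;0 -0.5 -0.2 0;0 -0.5 -0.2 0;0 -0.5 -0.2 0;0 -0.5 -0.2 0;0 -0.5 -0.2 0" --jaw -0.4

```text
clock: 28.72
tool_pos: [0.1939, 0.4115, 0.1482]
eef_rot: [0.827, 0.562, 0.0, -0.0]
contact_force: [1.0, -0.2, -0.7]
opening: 0.584
finger_force: 0.0
```

```bash
python3 mv.py; python3 lying.py f 230 450 220 540
```

```text
now [193.9 411.5 148.2] yaw 68.4 tilt 0.05 q1,q7 [-0.89 -2.38] F [ 1.  -0.2 -0.7] op mm 51.4 t 28.7
top 420 [219. 254.] rect [427.4 351.6] [84.2 74.8] 69.9 z [ 7. 12. 44.] mean [420.4 347.5] rgb [135. 142. 156.]
top 309 [220. 287.] rect [312.1 338.2] [92.4 49. ] 50.3 z [21. 33. 44.] mean [314.8 333. ] rgb [113. 108. 102.]
side 837 [349. 336.] rect [426.  353.2] [78.7 76.6] 69.2 z [ 7. 11. 44.] mean [419.6 358.4] rgb [137. 149. 167.]
side 644 [397. 339.] rect [311.1 335.2] [86.1 48.4] 56.0 z [15. 32. 43.] mean [314.8 343.4] rgb [112. 107. 102.]
```

```bash
cat > axis.py <<'E'
from h import *
from scipy.optimize import minimize
# fit 2D silhouette: barrel 70x34 + flange 12x47 by matching surface heights
pts=[]
for n in("top","side"):
    im,dp,P=snap(n); Q=P.reshape(-1,3)*1000; m=(Q[:,0]>230)&(Q[:,0]<375)&(Q[:,1]>270)&(Q[:,1]<420)&(Q[:,2]>8)&(Q[:,2]<60); pts.append(Q[m])
def dist(p,Q):
    c,s=np.cos(p[2]),np.sin(p[2]); U=(Q[:,0]-p[0])*c+(Q[:,1]-p[1])*s; V=-(Q[:,0]-p[0])*s+(Q[:,1]-p[1])*c
    r=np.hypot(V,Q[:,2]-(19.5+.06*U)); b=np.hypot(np.maximum(abs(U)-35,0),r-17); f=np.hypot(np.maximum(abs(U-41)-6,0),r-23.5)
    f2=np.hypot(U-47,np.maximum(r-23.5,0)); b2=np.hypot(U+35,np.maximum(r-17,0)); return np.min([b,f,f2,b2],0)
for Q in pts+[np.vstack(pts)]:
    best=min((minimize(lambda p:np.minimum(dist(p,Q),8).sum(),[Q[:,0].mean(),Q[:,1].mean(),np.radians(a)],method="Nelder-Mead") for a in(40,55,70)),key=lambda r:r.fun)
    print(len(Q),best.x[:2].round(1),np.degrees(best.x[2]).round(1),round(best.fun/len(Q),2))
E
python3 axis.py
```

```text
305 [309.1 327.7] 57.3 1.61
633 [308.6 327.8] 57.8 1.3
938 [308.8 327.7] 57.4 1.41
```

```bash
python3 mv.py "312.6 333.6 120 57.4" "312.6 333.6 45 57.4"
```

```text
now [197.  409.6 147.6] yaw 67.9 tilt 0.08 q1,q7 [-0.88 -2.38] F [-0.3 -0.5  0.2] op mm 61.6 t 28.9
-0.090 0.452 0.093 0.029 dist 141 rows 3.4
-0.090 0.452 0.343 0.029 dist 172 rows 4.1
```

>>> send_rows --rows "-0.09 0.452 0.09 0.029;-0.09 0.452 0.09 0.029;-0.09 0.452 0.09 0.029;-0.09 0.452 0.09 0.029;-0.09 0.452 0.09 0.029;-0.09 0.452 0.09 0.029;-0.09 0.452 0.2 0.029;-0.09 0.452 0.3 0.029;-0.09 0.452 0.34 0.029;-0.09 0.452 0.34 0.029"

```text
clock: 29.75
tool_pos: [0.3089, 0.3354, 0.044]
eef_rot: [0.875, 0.484, -0.002, 0.0]
contact_force: [0.5, -0.6, 0.2]
opening: 0.703
finger_force: 0.0
```

>>> send_rows --rows "0 0 0 0;0 0 0 0;0 0 0 0"

```text
clock: 30.0
tool_pos: [0.3112, 0.3357, 0.0469]
eef_rot: [0.876, 0.482, 0.001, -0.001]
contact_force: [-0.4, 0.8, -0.6]
opening: 0.701
finger_force: 0.0
```

```bash
python3 mv.py "312.6 333.6 14 57.4"
```

```text
now [311.2 335.7  46.9] yaw 57.7 tilt 0.11 q1,q7 [-0.8  -2.49] F [-0.4  0.8 -0.6] op mm 61.6 t 30.0
-0.004 0.008 0.110 0.001 dist 33 rows 0.8
```

>>> send_rows --rows "-0.004 0.008 0.04 0;-0.004 0.008 0.08 0;-0.004 0.008 0.1 0;-0.004 0.008 0.11 0;-0.004 0.008 0.11 0;-0.004 0.008 0.11 0"

```text
clock: 30.5
tool_pos: [0.3133, 0.3336, 0.0141]
eef_rot: [0.876, 0.482, -0.0, -0.0]
contact_force: [-0.7, -0.1, 0.2]
opening: 0.703
finger_force: 0.0
```

>>> send_rows --rows "0 0 0 0;0 0 0 0;0 0 0 0;0 0 0 0;0 0 0 0;0 0 0 0;0 0 0 0" --jaw 1 --force 45

```text
clock: 31.08
tool_pos: [0.3129, 0.3332, 0.0136]
eef_rot: [0.876, 0.482, -0.001, 0.0]
contact_force: [-1.1, 0.3, 4.6]
opening: 0.375
finger_force: 45.0
```

>>> send_rows --rows "0 0 -0.05 0;0 0 -0.15 0;0 0 -0.28 0;0 0 -0.32 0;0 0 -0.32 0;0 0 -0.32 0"

```text
clock: 31.58
tool_pos: [0.3137, 0.3325, 0.1092]
eef_rot: [0.876, 0.482, -0.001, 0.001]
contact_force: [-0.2, -0.7, -4.0]
opening: 0.373
finger_force: 45.0
```

```bash
python3 mv.py "428 360.6 110 68"
```

```text
now [313.7 332.5 109.2] yaw 57.6 tilt 0.1 q1,q7 [-0.6  -2.39] F [-0.2 -0.7 -4. ] op mm 32.8 t 31.6
0.283 0.271 -0.003 -0.029 dist 118 rows 2.8
```

>>> send_rows --rows "0.283 0.268 0 -0.029;0.283 0.268 0 -0.029;0.283 0.268 0 -0.029;0.283 0.268 0 -0.029;0.283 0.268 0 -0.029;0.283 0.268 0.05 -0.029;0.283 0.268 0.1 -0.029;0.283 0.268 0.1 -0.029;0.283 0.268 0.1 -0.029;0.283 0.268 0.1 -0.029"

```text
clock: 32.42
tool_pos: [0.4254, 0.3618, 0.079]
eef_rot: [0.828, 0.561, -0.002, 0.001]
contact_force: [0.3, 0.2, -4.0]
opening: 0.376
finger_force: 45.0
```

```bash
python3 mv.py "427.6 359.7 52.5 68"
```

```text
now [425.4 361.8  79. ] yaw 68.2 tilt 0.18 q1,q7 [-0.43 -1.97] F [ 0.3  0.2 -4. ] op mm 33.1 t 32.4
-0.004 0.009 0.088 0.001 dist 27 rows 0.6
```

>>> send_rows --rows "0 0.009 0.03 0;-0.003 0.009 0.06 0;-0.003 0.009 0.08 0;-0.003 0.009 0.088 0;-0.003 0.009 0.088 0;-0.003 0.009 0.088 0"

```text
clock: 32.92
tool_pos: [0.4285, 0.36, 0.0528]
eef_rot: [0.828, 0.56, -0.001, 0.0]
contact_force: [0.1, -0.2, -3.7]
opening: 0.375
finger_force: 45.0
```

>>> send_rows --rows "0 0 0.004 0;0 0 0.007 0;0 0 0.007 0;0 0 0.007 0"

```text
clock: 33.25
tool_pos: [0.4285, 0.3606, 0.0513]
eef_rot: [0.828, 0.56, -0.0, -0.0]
contact_force: [-2.4, -0.4, 0.5]
opening: 0.371
finger_force: 45.0
```

```bash
python3 mv.py "427.6 359.7 51 68"
```

```text
now [428.5 360.6  51.3] yaw 68.1 tilt 0.05 q1,q7 [-0.45 -2.01] F [-2.4 -0.4  0.5] op mm 32.7 t 33.2
-0.004 -0.002 0.001 0.000 dist 1 rows 0.0
```

Contact is made and the weight is taken. I'll release, lift and check.

>>> send_rows --rows "0 0 0 0;0 0 0 0;0 0 0 0;0 0 0 0;0 0 0 0;0 0 0 0" --jaw -0.2

```text
clock: 33.75
tool_pos: [0.4288, 0.3599, 0.0508]
eef_rot: [0.829, 0.56, -0.001, 0.0]
contact_force: [0.8, -0.1, -0.6]
opening: 0.597
finger_force: 0.0
```

>>> send_rows --rows "0 0 -0.05 0;0 0 -0.15 0;0 0 -0.25 0;-0.2 0 -0.35 0;-0.5 0 -0.35 0;-0.8 0 -0.35 0;-0.8 0 -0.35 0;-0.8 0 -0.35 0;-0.8 0 -0.35 0;-0.8 0 -0.35 0" --jaw -0.4

```text
clock: 34.58
tool_pos: [0.3348, 0.1285, 0.1563]
eef_rot: [0.83, 0.558, -0.006, 0.003]
contact_force: [-0.5, -0.7, 0.0]
opening: 0.703
finger_force: 0.0
```

```bash
cat > rk.py <<'E'
from h import *
u=np.array([np.cos(np.radians(68)),np.sin(np.radians(68))]); v=np.array([u[1],-u[0]])
for n in("top","side"):
    im,dp,P=snap(n); Q=P.reshape(-1,3)*1000; d=Q[:,:2]-[490,327]; U=d@u; V=d@v
    for b in(-70,70):
        m=(abs(V-b)<30)&(abs(U)<75)&(Q[:,2]>50)&(Q[:,2]<100)
        if m.sum()<20: print(n,b,"hidden"); continue
        rect=cv2.minAreaRect(np.stack([U[m],V[m]],1).astype(np.float32)); print(n,b,m.sum(),[np.round(k,1) for k in rect],[np.percentile(Q[m&(abs(U-a)<6),2],95).round(1) for a in(-30,-15,0,15,30,40) if (m&(abs(U-a)<6)).sum()])
E
python3 rk.py; python3 mv.py
python3 - <<'E'
from seg import *
for n in("top","side"):
    im,dp,P=snap(n,"g"+n); report(n,im,P,["orange"])
E
```

```text
top -70 322 [array([  9.6, -66.6]), array([50.1, 84.1]), np.float64(87.2)] [np.float64(77.6), np.float64(76.8), np.float64(76.5), np.float64(74.5), np.float64(72.9), np.float64(76.4)]
top 70 311 [array([ 4.8, 67.2]), array([85.8, 49.6]), np.float64(5.1)] [np.float64(74.6), np.float64(74.5), np.float64(74.0), np.float64(74.2), np.float64(78.1), np.float64(79.5)]
side -70 633 [array([ 12.5, -74.1]), array([83.5, 50.1]), np.float64(5.5)] [np.float64(77.2), np.float64(76.7), np.float64(74.9), np.float64(74.8), np.float64(73.0), np.float64(76.3)]
side 70 565 [array([ 6.7, 66.6]), array([83.7, 50.2]), np.float64(3.9)] [np.float64(73.8), np.float64(72.9), np.float64(72.9), np.float64(73.8), np.float64(75.7), np.float64(78.8)]
now [339.1 136.3 156.5] yaw 68.0 tilt 0.13 q1,q7 [-0.12 -1.96] F [0.8 0.3 1.1] op mm 61.6 t 34.7
top orange 109 px 319.0 178.0 rect 682.0 21.8 size 65 22 yaw_long 36 z [14. 18. 22.] rgb [158. 108.  62.]
top orange 81 px 293.0 177.0 rect 685.3 108.1 size 38 38 yaw_long 90 z [11. 15. 19.] rgb [115.  69.  50.]
top orange 113 px 292.0 209.0 rect 576.7 109.8 size 69 20 yaw_
[... 312 characters left out ...]
 54 yaw_long 90 z [ 4.  7. 11.] rgb [182. 114.  48.]
side orange 153 px 327.0 175.0 rect 583.5 -133.4 size 66 29 yaw_long 5 z [ 9. 16. 20.] rgb [142.  86.  40.]
side orange 38 px 365.0 186.0 rect 468.7 -126.8 size 54 17 yaw_long 90 z [ 3.  6. 11.] rgb [207.  96.  15.]
side orange 113 px 320.0 195.0 rect 585.0 -51.4 size 40 45 yaw_long 106 z [10. 14. 18.] rgb [102.  53.  35.]
side orange 178 px 280.0 208.0 rect 681.2 23.3 size 69 32 yaw_long 44 z [10. 17. 22.] rgb [143.  87.  39.]
side orange 131 px 269.0 232.0 rect 685.0 113.0 size 37 44 yaw_long 107 z [11. 15. 18.] rgb [103.  53.  33.]
side orange 199 px 309.0 240.0 rect 576.4 112.6 size 67 23 yaw_long 9 z [ 9. 17. 21.] rgb [146.  88.  39.]
```

```bash
python3 -c "
import cv2,numpy as np
a=cv2.imread('pics/gside.png')[270:360,270:390]; b=cv2.imread('pics/gtop.png')[190:280,190:270]
a=cv2.resize(a,None,fx=4,fy=4,interpolation=2); b=cv2.resize(b,None,fx=4,fy=4,interpolation=2); cv2.imwrite('pics/g.png',np.hstack([a,b]))"
```

```text
(no output)
```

View pics/g.png

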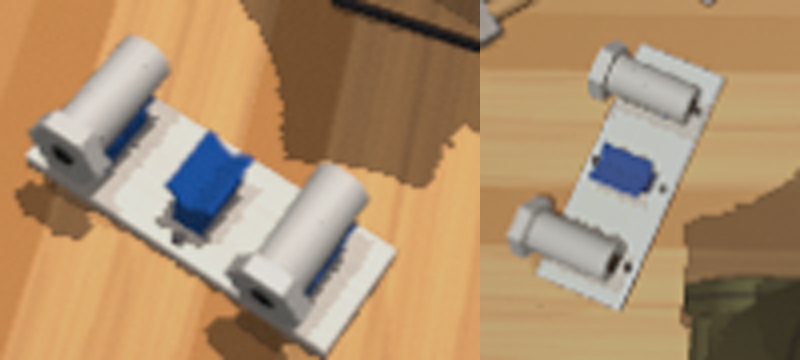

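```bash
python3 rk.py; python3 - <<'E'
from h import *
u=np.array([np.cos(np.radians(68)),np.sin(np.radians(68))]); v=np.array([u[1],-u[0]])
for n in("top","side"):
    im,dp,P=snap(n); Q=P.reshape(-1,3)*1000; d=Q[:,:2]-[490,327]; U=d@u; V=d@v
    for b in(-70,70):
        for a in range(-42,60,8):
            m=(abs(V-b)<30)&(abs(U-a)<4)&(Q[:,2]>55)&(Q[:,2]<100)
            if m.sum()>4: print(n,b,a,"V",((V[m].min()+V[m].max())/2).round(1),"w",np.ptp(V[m]).round(1),"zmax",np.percentile(Q[m,2],90).round(1))
E
```

```text
top -70 323 [array([  9.7, -67.2]), array([49.9, 84.3]), np.float64(88.3)] [np.float64(79.4), np.float64(79.0), np.float64(77.6), np.float64(74.6), np.float64(73.2), np.float64(77.2)]
top 70 311 [array([ 3.6, 67.8]), array([85.7, 49.1]), np.float64(3.7)] [np.float64(74.8), np.float64(74.0), np.float64(73.5), np.float64(74.0), np.float64(78.4), np.float64(79.7)]
side -70 636 [array([ 12. , -70.6]), array([49.3, 83.7]), np.float64(89.7)] [np.float64(76.5), np.float64(76.2), np.float64(74.9), np.float64(73.4), np.float64(73.0), np.float64(76.7)]
side 70 568 [array([ 6. , 68.2]), array([84.8, 50.3]), np.float64(0.8)] [np.float64(73.9), np.float64(73.1), np.float64(72.7), np.float64(72.6), np.float64(75.9), np.float64(79.1)]
top -70 -34 V -67.8 w 27.9 zmax 72.9
top -70 -26 V -68.0 w 32.1 zmax 76.8
top -70 -18 V -68.2 w 33.1 zmax 77.9
top -70 -10 V -68.0 w 33.3 zmax 76.6
top -70 -2 V -67.5 w 33.0 zmax 76.4
top -70 6 V -67.9 w 31.9 zmax 76.0
top -70 14 V -67.5 w 32.0 zmax 75.8
top -70 22 V -67.8 w 33.0 zmax 73.5
top -70 30 V -68.1 w 32.3 zmax 72.8
top -70 38 V -67.6 w 48.9 zmax 74.1
top -70
[... 538 characters left out ...]
 w 33.4 zmax 75.3
side -70 -2 V -70.7 w 33.4 zmax 74.2
side -70 6 V -70.9 w 32.9 zmax 73.9
side -70 14 V -72.0 w 30.6 zmax 72.4
side -70 22 V -71.2 w 31.6 zmax 72.9
side -70 30 V -70.9 w 32.9 zmax 71.9
side -70 38 V -72.6 w 42.5 zmax 74.4
side -70 46 V -70.6 w 48.3 zmax 76.3
side -70 54 V -71.2 w 44.0 zmax 75.4
side 70 -34 V 69.0 w 32.0 zmax 73.2
side 70 -26 V 66.8 w 29.9 zmax 73.4
side 70 -18 V 67.3 w 29.9 zmax 73.0
side 70 -10 V 69.8 w 33.9 zmax 71.7
side 70 -2 V 67.0 w 29.3 zmax 72.1
side 70 6 V 67.2 w 30.2 zmax 73.3
side 70 14 V 68.8 w 33.1 zmax 72.0
side 70 22 V 67.2 w 29.9 zmax 72.5
side 70 30 V 66.9 w 28.8 zmax 72.6
side 70 38 V 68.4 w 49.5 zmax 78.5
side 70 46 V 67.5 w 47.5 zmax 77.9
```

The near-block bushing sits about 6 mm too far along +u and is tilted about 4°, flange end low. I'll regrasp it, shift it −7 mm along the V and reseat it.

```bash
python3 mv.py "428.5 361 110 68" "428.5 361 51.5 68"
```

```text
now [339.8 138.7 156.1] yaw 68.2 tilt 0.03 q1,q7 [-0.12 -1.96] F [ 0.3 -0.3 -0.6] op mm 61.3 t 35.0
0.798 -0.001 0.154 0.000 dist 244 rows 5.8
0.798 -0.001 0.349 0.000 dist 261 rows 6.3
```

>>> send_rows --rows "0.798 0 0 0;0.798 0 0 0;0.798 0 0 0;0.798 0 0 0;0.798 0 0 0;0.798 0 0.05 0;0.798 0 0.15 0;0.798 0 0.2 0;0.798 0 0.2 0;0.798 0 0.2 0"

```text
clock: 35.82
tool_pos: [0.4278, 0.3595, 0.0951]
eef_rot: [0.828, 0.56, -0.002, 0.0]
contact_force: [0.2, 0.1, 0.9]
opening: 0.703
finger_force: 0.0
```

```bash
python3 mv.py "428.5 361 51.5 68"
```

```text
now [427.8 359.5  95.1] yaw 68.2 tilt 0.21 q1,q7 [-0.41 -1.94] F [0.2 0.1 0.9] op mm 61.9 t 35.8
0.006 0.001 0.145 0.000 dist 44 rows 1.0
```

>>> send_rows --rows "0.003 0 0.05 0;0.003 0 0.1 0;0.003 0 0.135 0;0.003 0 0.143 0;0.003 0 0.143 0;0.003 0 0.143 0"

```text
clock: 36.32
tool_pos: [0.429, 0.3607, 0.0537]
eef_rot: [0.828, 0.56, -0.0, 0.0]
contact_force: [0.5, 0.1, 0.3]
opening: 0.699
finger_force: 0.0
```

>>> send_rows --rows "0 0 0 0;0 0 0 0;0 0 0 0;0 0 0 0;0 0 0 0;0 0 0 0;0 0 0 0" --jaw 1 --force 45

```text
clock: 36.9
tool_pos: [0.4283, 0.3604, 0.0531]
eef_rot: [0.828, 0.56, -0.001, 0.0]
contact_force: [-1.9, -0.6, 2.4]
opening: 0.372
finger_force: 45.0
```

>>> send_rows --rows "0 0 -0.02 0;0 0 -0.04 0;-0.024 0 -0.04 0;-0.024 0 -0.04 0;-0.024 0 -0.04 0;-0.024 0 -0.04 0"

```text
clock: 37.4
tool_pos: [0.4262, 0.3531, 0.0647]
eef_rot: [0.829, 0.56, -0.001, 0.0]
contact_force: [0.6, -0.6, -4.8]
opening: 0.376
finger_force: 45.0
```

```bash
python3 mv.py "426 353.7 52 68"
```

```text
now [426.2 353.1  64.7] yaw 68.1 tilt 0.13 q1,q7 [-0.43 -1.99] F [ 0.6 -0.6 -4.8] op mm 33.1 t 37.4
0.002 -0.001 0.042 0.000 dist 13 rows 0.3
```

>>> send_rows --rows "0 0 0.015 0;0 0 0.03 0;0 0 0.036 0;0 0 0.04 0;0 0 0.043 0;0 0 0.045 0;0 0 0.045 0"

```text
clock: 37.98
tool_pos: [0.4256, 0.3536, 0.053]
eef_rot: [0.828, 0.56, -0.001, 0.001]
contact_force: [-3.9, -4.7, 15.8]
opening: 0.371
finger_force: 45.0
```

>>> send_rows --rows "0 0 0 0;0 0 0 0;0 0 0 0;0 0 0 0" --force 3

```text
clock: 38.32
tool_pos: [0.4256, 0.3538, 0.0515]
eef_rot: [0.828, 0.56, -0.001, 0.0]
contact_force: [-1.6, -1.8, 4.3]
opening: 0.379
finger_force: 3.0
```

>>> send_rows --rows "0 0 0 0;0 0 0 0;0 0 0 0;0 0 0 0;0 0 0 0;0 0 0 0" --jaw -0.2

```text
clock: 38.82
tool_pos: [0.4263, 0.3536, 0.0513]
eef_rot: [0.829, 0.56, -0.001, 0.0]
contact_force: [0.4, -0.6, 0.3]
opening: 0.6
finger_force: 0.0
```

>>> send_rows --rows "0 0 -0.05 0;0 0 -0.15 0;0 0 -0.25 0;-0.2 0 -0.35 0;-0.5 0 -0.35 0;-0.8 0 -0.35 0;-0.8 0 -0.35 0;-0.8 0 -0.35 0;-0.8 0 -0.35 0;-0.8 0 -0.35 0"

```text
clock: 39.65
tool_pos: [0.3322, 0.1223, 0.1569]
eef_rot: [0.83, 0.558, -0.006, 0.003]
contact_force: [-1.4, -0.3, 0.0]
opening: 0.604
finger_force: 0.0
```

```bash
python3 rk.py; python3 mv.py "400 0 150 60"
```

```text
top -70 320 [array([  0.9, -63. ]), array([49.9, 82.8]), np.float64(82.6)] [np.float64(73.2), np.float64(73.9), np.float64(76.9), np.float64(75.5), np.float64(79.9), np.float64(80.1)]
top 70 314 [array([ 4.4, 69.5]), array([85. , 49.6]), np.float64(1.1)] [np.float64(74.8), np.float64(73.5), np.float64(74.4), np.float64(73.4), np.float64(77.7), np.float64(80.8)]
side -70 629 [array([  2.7, -73.5]), array([85.7, 49.5]), np.float64(4.7)] [np.float64(73.0), np.float64(73.6), np.float64(73.7), np.float64(73.6), np.float64(78.3), np.float64(78.5)]
side 70 563 [array([ 6.8, 69.9]), array([50.6, 82.9]), np.float64(88.4)] [np.float64(73.6), np.float64(73.8), np.float64(73.7), np.float64(73.8), np.float64(76.4), np.float64(78.4)]
now [336.6 129.9 157.1] yaw 68.0 tilt 0.13 q1,q7 [-0.11 -1.96] F [0.2 0.7 0.6] op mm 52.9 t 39.8
-0.322 0.358 0.024 0.022 dist 145 rows 3.5
```

Now level in the V and about 4 mm off centre towards −u. The arm is right there, so I'll regrip and move it +4 mm.

>>> send_rows --rows "0.8 0 0 0;0.8 0 0 0;0.8 0 0 0;0.8 0 0 0;0.8 0 0 0;0.8 0 0.05 0;0.8 0 0.15 0;0.8 0 0.2 0;0.8 0 0.2 0;0.8 0 0.2 0" --jaw -0.4

```text
clock: 40.58
tool_pos: [0.4257, 0.3549, 0.0959]
eef_rot: [0.828, 0.56, -0.001, -0.0]
contact_force: [0.5, -0.6, 0.5]
opening: 0.699
finger_force: 0.0
```

```bash
python3 mv.py "426 353.6 51.5 68"
```

```text
now [425.7 354.9  95.9] yaw 68.2 tilt 0.14 q1,q7 [-0.41 -1.94] F [ 0.5 -0.6  0.5] op mm 61.5 t 40.6
-0.003 0.003 0.148 0.000 dist 44 rows 1.1
```

>>> send_rows --rows "0 0 0.05 0;0 0 0.1 0;0 0 0.135 0;0 0 0.145 0;0 0 0.145 0;0 0 0.145 0"

```text
clock: 41.08
tool_pos: [0.4264, 0.3541, 0.0537]
eef_rot: [0.829, 0.56, -0.0, 0.0]
contact_force: [1.1, 0.4, 1.0]
opening: 0.703
finger_force: 0.0
```

>>> send_rows --rows "0 0 0 0;0 0 0 0;0 0 0 0;0 0 0 0;0 0 0 0;0 0 0 0;0 0 0 0" --jaw 1 --force 40

```text
clock: 41.67
tool_pos: [0.4256, 0.3538, 0.0531]
eef_rot: [0.828, 0.56, -0.001, -0.0]
contact_force: [-1.7, 0.3, 3.5]
opening: 0.371
finger_force: 40.0
```

>>> send_rows --rows "0 0 -0.01 0;0.005 0 -0.015 0;0.01 0 -0.015 0;0.013 0 -0.015 0;0.013 0 -0.01 0;0.013 0 -0.003 0;0.013 0 0.002 0;0.013 0 0.002 0"

```text
clock: 42.33
tool_pos: [0.4271, 0.3575, 0.0532]
eef_rot: [0.828, 0.56, -0.001, 0.0]
contact_force: [-2.2, -1.4, 6.3]
opening: 0.377
finger_force: 40.0
```

>>> send_rows --rows "0 0 0 0;0 0 0 0;0 0 0 0;0 0 0 0" --force 3

```text
clock: 42.67
tool_pos: [0.4272, 0.3577, 0.0526]
eef_rot: [0.828, 0.56, -0.001, -0.0]
contact_force: [-2.9, 0.1, 4.3]
opening: 0.383
finger_force: 3.0
```

>>> send_rows --rows "0 0 0 0;0 0 0 0;0 0 0 0;0 0 0 0;0 0 0 0;0 0 0 0" --jaw -0.2

```text
clock: 43.17
tool_pos: [0.4277, 0.357, 0.0522]
eef_rot: [0.829, 0.56, -0.001, 0.0]
contact_force: [-0.9, 0.6, 0.7]
opening: 0.6
finger_force: 0.0
```

>>> send_rows --rows "0 0 -0.05 0;0 0 -0.15 0;0 0 -0.25 0;-0.2 0 -0.35 0;-0.5 0 -0.35 0;-0.8 0 -0.35 0;-0.8 0 -0.35 0;-0.8 0 -0.35 0;-0.8 0 -0.35 0;-0.8 0 -0.35 0"

```text
clock: 44.0
tool_pos: [0.3337, 0.1258, 0.1577]
eef_rot: [0.83, 0.558, -0.006, 0.003]
contact_force: [-0.7, -0.8, -0.6]
opening: 0.6
finger_force: 0.0
```

```bash
python3 rk.py; python3 - <<'E'
from seg import *
for n in("top","side"):
    im,dp,P=snap(n); report(n,im,P,["orange"])
E
python3 mv.py "576.5 111.3 90 6" "576.5 111.3 11.5 6"
```

```text
top -70 320 [array([  5.3, -66.8]), array([49.9, 83.6]), np.float64(88.0)] [np.float64(73.7), np.float64(75.2), np.float64(75.4), np.float64(74.2), np.float64(75.5), np.float64(80.1)]
top 70 308 [array([ 4.1, 68. ]), array([85.5, 49.4]), np.float64(3.6)] [np.float64(75.0), np.float64(73.2), np.float64(74.7), np.float64(73.0), np.float64(80.3), np.float64(80.5)]
side -70 631 [array([  6.3, -69.7]), array([51. , 83.1]), np.float64(89.1)] [np.float64(73.2), np.float64(73.8), np.float64(74.3), np.float64(73.2), np.float64(75.8), np.float64(78.7)]
side 70 563 [array([ 6.4, 70.1]), array([50.1, 83.6]), np.float64(89.0)] [np.float64(72.6), np.float64(73.5), np.float64(74.1), np.float64(73.7), np.float64(75.0), np.float64(79.1)]
top orange 110 px 319.0 178.0 rect 681.7 22.3 size 66 22 yaw_long 35 z [13. 18. 23.] rgb [158. 108.  62.]
top orange 81 px 293.0 177.0 rect 685.0 108.2 size 36 38 yaw_long 92 z [11. 15. 19.] rgb [115.  69.  50.]
top orange 113 px 292.0 209.0 rect 576.6 109.9 size 68 20 yaw_long 6 z [13. 18. 23.] rgb [157. 108.  61.]
top orange 115 px 365.0 207.0 rect 583.5 -136.0 siz
[... 401 characters left out ...]
 186.0 rect 468.7 -127.0 size 51 17 yaw_long 90 z [ 3.  6. 10.] rgb [211.  97.  14.]
side orange 112 px 320.0 195.0 rect 585.7 -53.9 size 43 41 yaw_long 80 z [10. 14. 18.] rgb [101.  52.  34.]
side orange 176 px 280.0 208.0 rect 680.9 24.6 size 66 29 yaw_long 43 z [11. 17. 20.] rgb [143.  87.  39.]
side orange 129 px 269.0 232.0 rect 684.6 113.1 size 40 41 yaw_long 164 z [10. 14. 18.] rgb [103.  53.  33.]
side orange 199 px 309.0 240.0 rect 576.6 112.8 size 66 25 yaw_long 12 z [10. 16. 21.] rgb [146.  88.  39.]
now [339.3 136.2 157.9] yaw 68.1 tilt 0.06 q1,q7 [-0.11 -1.95] F [ 0.9  0.9 -0. ] op mm 52.7 t 44.2
0.217 0.765 0.227 0.173 dist 248 rows 8.7
0.217 0.765 0.488 0.173 dist 280 rows 8.7
```

Both bushings are level and centred. Now the retainers: R_B at (576.5, 111.3), taken with yaw 186° to keep joint 7 inside its range.

>>> send_rows --rows "0.217 0.765 0.15 -0.328;0.217 0.765 0.15 -0.328;0.217 0.765 0.15 -0.328;0.217 0.765 0.15 -0.328;0.217 0.765 0.15 -0.328;0.217 0.765 0.15 -0.328;0.217 0.765 0.15 -0.328;0.217 0.765 0.15 -0.328;0.217 0.765 0.15 -0.328;0.217 0.765 0.15 -0.328" --jaw 0 --force 20

```text
clock: 45.03
tool_pos: [0.5765, 0.111, 0.112]
eef_rot: [0.379, 0.925, 0.0, -0.0]
contact_force: [0.1, -0.7, 0.1]
opening: 0.498
finger_force: 0.0
```

```bash
python3 mv.py "576.5 111.3 60 187" "576.5 111.3 11.5 187"
```

```text
now [576.5 111.  112. ] yaw 135.4 tilt 0.05 q1,q7 [ 0.24 -0.36] F [ 0.1 -0.7  0.1] op mm 43.8 t 45.0
0.000 0.001 0.173 -0.143 dist 52 rows 7.2
0.000 0.001 0.335 -0.143 dist 100 rows 7.2
```

>>> send_rows --rows "0 0 0.1 -0.143;0 0 0.15 -0.143;0 0 0.17 -0.143;0 0 0.2 -0.143;0 0 0.2 -0.143;0 0 0.2 -0.143;0 0 0.2 -0.143;0 0 0.2 -0.143;0 0 0.2 -0.143;0 0 0.2 -0.143"

```text
clock: 45.87
tool_pos: [0.5757, 0.1101, 0.0523]
eef_rot: [-0.056, 0.998, -0.0, 0.0]
contact_force: [-0.2, -0.2, 0.3]
opening: 0.5
finger_force: 0.0
```

```bash
python3 mv.py "576.5 111.3 12 187"
```

```text
now [575.7 110.1  52.3] yaw -173.6 tilt 0.04 q1,q7 [0.26 0.4 ] F [-0.2 -0.2  0.3] op mm 44.0 t 45.9
-0.003 0.004 0.134 -0.002 dist 40 rows 1.0
```

>>> send_rows --rows "-0.003 0.003 0.05 0;-0.003 0.003 0.1 0;-0.003 0.003 0.12 0;-0.003 0.003 0.13 0;-0.003 0.003 0.133 0;-0.003 0.003 0.133 0;-0.003 0.003 0.133 0"

```text
clock: 46.45
tool_pos: [0.5765, 0.1106, 0.0133]
eef_rot: [-0.057, 0.998, -0.0, 0.0]
contact_force: [0.1, -0.3, -0.6]
opening: 0.499
finger_force: 0.0
```

>>> send_rows --rows "0 0 0 0;0 0 0 0;0 0 0 0;0 0 0 0;0 0 0 0;0 0 0 0" --jaw 1

```text
clock: 46.95
tool_pos: [0.5763, 0.1104, 0.0129]
eef_rot: [-0.058, 0.998, -0.001, 0.0]
contact_force: [-0.4, -0.1, 2.2]
opening: 0.221
finger_force: 20.0
```

>>> send_rows --rows "0 0 -0.1 0;0 0 -0.2 0;0 0 -0.3 0;0 0 -0.3 0;0 0 -0.3 0"

```text
clock: 47.37
tool_pos: [0.577, 0.1106, 0.104]
eef_rot: [-0.058, 0.998, -0.001, 0.001]
contact_force: [0.3, -0.2, -1.9]
opening: 0.224
finger_force: 20.0
```

```bash
python3 mv.py "470 -340 110 210" "510 -120 110 200" "472 -366 60 210"
```

```text
now [577.  110.6 104. ] yaw -173.4 tilt 0.17 q1,q7 [0.28 0.46] F [ 0.3 -0.2 -1.9] op mm 19.7 t 47.4
0.527 -1.451 -0.020 -0.065 dist 463 rows 11.1
0.310 -0.738 -0.020 -0.037 dist 240 rows 5.8
0.531 -1.538 0.147 -0.065 dist 490 rows 11.8
```

>>> send_rows --rows "0.35 -0.95 0 0;0.35 -0.95 0 0;0.35 -0.95 0 0;0.35 -0.95 0 0;0.35 -0.95 0 0;0.35 -0.95 0 0;0.35 -0.95 0 0;0.35 -0.95 0 0;0.35 -0.95 0 0"

```text
clock: 48.12
tool_pos: [0.5014, -0.1905, 0.1004]
eef_rot: [-0.053, 0.999, -0.002, -0.003]
contact_force: [-0.8, -0.9, -0.6]
opening: 0.222
finger_force: 20.0
```

```bash
python3 mv.py "472 -367 105 187" "472 -367 50 187"; python3 - <<'E'
from h import *
d=np.load("top0.npz"); im=d["im"].astype(int); P=d["P"]*1000
for n in("top","side"):
    d=np.load(n+"0.npz"); im=d["im"]; P=d["P"]*1000; h=cv2.cvtColor(im,cv2.COLOR_RGB2HSV)
    m=(h[...,0]>50)&(h[...,0]<78)&(h[...,1]>100)&(P[...,2]>58)&(P[...,2]<75)&(P[...,1]<-.2); print(n,m.sum(),[np.round(k,1) for k in cv2.minAreaRect(P[m][:,:2].astype(np.float32))])
E
```

```text
now [ 501.4 -190.5  100.4] yaw -173.9 tilt 0.4 q1,q7 [0.86 0.88] F [-0.8 -0.9 -0.6] op mm 19.6 t 48.1
0.160 -0.575 -0.012 -0.002 dist 179 rows 4.3
0.159 -0.574 0.171 -0.002 dist 186 rows 4.5
top 565 [array([ 464. , -355.3]), array([210.4, 159.7]), np.float64(31.3)]
side 530 [array([ 463.7, -352.1]), array([210.5, 165.3]), np.float64(30.8)]
```

Tote centre is (464,−354).

>>> send_rows --rows "0.181 -0.53 -0.02 0;0.181 -0.53 -0.02 0;0.181 -0.53 -0.02 0;0.181 -0.53 -0.02 0;0.181 -0.53 -0.02 0;0.181 -0.53 -0.02 0;0.181 -0.53 0.1 0;0.181 -0.53 0.2 0;0.181 -0.53 0.22 0;0.181 -0.53 0.22 0"

```text
clock: 48.95
tool_pos: [0.4683, -0.3461, 0.0351]
eef_rot: [-0.06, 0.998, 0.001, -0.002]
contact_force: [-0.8, -0.8, -0.6]
opening: 0.222
finger_force: 20.0
```

>>> send_rows --rows "0 0 0 0;0 0 0 0;0 0 0 0;0 0 0 0;0 0 0 0" --jaw 0

```text
clock: 49.37
tool_pos: [0.4696, -0.3494, 0.0383]
eef_rot: [-0.058, 0.998, -0.001, 0.001]
contact_force: [0.5, 0.0, -0.6]
opening: 0.502
finger_force: 0.0
```

>>> send_rows --rows "0 0 -0.1 0;0 0 -0.2 0;0 0 -0.25 0;0 0 -0.25 0;0 0 -0.25 0"

```text
clock: 49.78
tool_pos: [0.4694, -0.3495, 0.1133]
eef_rot: [-0.057, 0.998, -0.002, 0.001]
contact_force: [-0.5, 0.1, -0.0]
opening: 0.502
finger_force: 0.0
```

```bash
python3 - <<'E'
from seg import *
for n in("top","side"):
    im,dp,P=snap(n,"h"+n); report(n,im,P,["orange"])
E
python3 mv.py "583.5 -134 90 184" "583.5 -134 60 184"
```

```text
top orange 110 px 319.0 178.0 rect 681.6 21.7 size 65 22 yaw_long 36 z [14. 18. 22.] rgb [155. 106.  60.]
top orange 82 px 293.0 177.0 rect 685.5 108.1 size 36 38 yaw_long 90 z [ 9. 15. 18.] rgb [112.  67.  48.]
top orange 117 px 365.0 207.0 rect 583.8 -136.2 size 63 22 yaw_long 4 z [ 9. 18. 23.] rgb [156. 107.  61.]
top orange 84 px 342.0 206.0 rect 585.4 -55.9 size 38 39 yaw_long 140 z [11. 16. 20.] rgb [116.  71.  53.]
top orange 47 px 363.0 241.0 rect 472.4 -125.5 size 24 51 yaw_long 91 z [ 4.  7. 11.] rgb [179. 112.  49.]
side orange 151 px 327.0 175.0 rect 583.1 -131.7 size 67 26 yaw_long 5 z [ 9. 16. 21.] rgb [131.  80.  36.]
side orange 39 px 365.0 186.0 rect 468.4 -125.0 size 53 16 yaw_long 90 z [ 4.  6. 11.] rgb [197.  87.  11.]
side orange 112 px 320.0 195.0 rect 585.8 -52.0 size 40 44 yaw_long 117 z [10. 14. 18.] rgb [95. 49. 32.]
side orange 178 px 280.0 208.0 rect 681.0 23.4 size 68 30 yaw_long 43 z [11. 17. 22.] rgb [133.  81.  36.]
side orange 132 px 269.0 232.0 rect 684.3 113.4 size 40 44 yaw_long 121 z [11. 15. 18.] rgb [96. 49. 31.]
now [ 468.2 -349.2  111.4] yaw -173.4 tilt 0.12 q1,q7 [1.12 1.29] F [-0.4 -0.2  0.6] op mm 43.9 t 49.9
-0.464 0.668 0.070 0.007 dist 245 rows 5.9
-0.464 0.669 0.170 0.007 dist 249 rows 6.0
```

Released in the tote. Next is R_C.

>>> send_rows --rows "-0.464 0.668 0 0.006;-0.464 0.668 0 0.006;-0.464 0.668 0 0.006;-0.464 0.668 0 0.006;-0.464 0.668 0.05 0.006;-0.464 0.668 0.1 0.006;-0.464 0.668 0.17 0.006;-0.464 0.668 0.2 0.006;-0.464 0.668 0.2 0.006;-0.464 0.668 0.2 0.006"

```text
clock: 50.72
tool_pos: [0.583, -0.1357, 0.0509]
eef_rot: [-0.038, 0.999, -0.001, -0.001]
contact_force: [-0.1, -0.3, 0.5]
opening: 0.503
finger_force: 0.0
```

```bash
python3 mv.py "583.5 -134 12.5 184"
```

```text
now [ 583.  -135.7   50.9] yaw -175.7 tilt 0.21 q1,q7 [0.67 0.82] F [-0.1 -0.3  0.5] op mm 44.2 t 50.7
-0.003 0.006 0.128 0.001 dist 38 rows 0.9
```

>>> send_rows --rows "-0.003 0.004 0.05 0;-0.003 0.004 0.1 0;-0.003 0.004 0.12 0;-0.003 0.004 0.126 0;-0.003 0.004 0.127 0;-0.003 0.004 0.127 0;-0.003 0.004 0.127 0"

```text
clock: 51.3
tool_pos: [0.5854, -0.1327, 0.0144]
eef_rot: [-0.039, 0.999, -0.001, 0.0]
contact_force: [-0.4, -0.2, 0.4]
opening: 0.501
finger_force: 0.0
```

>>> send_rows --rows "0 0 0 0;0 0 0 0;0 0 0 0;0 0 0 0;0 0 0 0;0 0 0 0" --jaw 1

```text
clock: 51.8
tool_pos: [0.5851, -0.1329, 0.0141]
eef_rot: [-0.039, 0.999, -0.001, 0.0]
contact_force: [-0.9, -0.9, 2.3]
opening: 0.222
finger_force: 20.0
```

>>> send_rows --rows "0 0 -0.1 0;0 0 -0.2 0;0 0 -0.32 0;0 0 -0.32 0;0 0 -0.32 0;0 0 -0.32 0"

```text
clock: 52.3
tool_pos: [0.5844, -0.1331, 0.1091]
eef_rot: [-0.039, 0.999, -0.001, -0.001]
contact_force: [0.1, -0.4, -2.4]
opening: 0.219
finger_force: 20.0
```

```bash
python3 mv.py "455 -340 110 184"
```

```text
now [ 584.4 -133.1  109.1] yaw -175.6 tilt 0.15 q1,q7 [0.69 0.87] F [ 0.1 -0.4 -2.4] op mm 19.3 t 52.3
0.484 -0.654 -0.001 0.001 dist 244 rows 5.9
```

>>> send_rows --rows "0.484 -0.654 0 0;0.484 -0.654 0 0;0.484 -0.654 0 0;0.484 -0.654 0 0;0.484 -0.654 0 0;0.484 -0.654 0 0;0.484 -0.654 0.1 0;0.484 -0.654 0.2 0;0.484 -0.654 0.2 0;0.484 -0.654 0.2 0"

```text
clock: 53.13
tool_pos: [0.4538, -0.3386, 0.048]
eef_rot: [-0.039, 0.999, 0.001, -0.002]
contact_force: [1.1, 0.4, 0.5]
opening: 0.219
finger_force: 20.0
```

>>> send_rows --rows "0 0 0 0;0 0 0 0;0 0 0 0;0 0 0 0;0 0 0 0" --jaw 0

```text
clock: 53.55
tool_pos: [0.456, -0.3397, 0.051]
eef_rot: [-0.039, 0.999, -0.001, 0.0]
contact_force: [0.0, -0.2, -0.1]
opening: 0.502
finger_force: 0.0
```

>>> send_rows --rows "0 0 -0.1 0;0 0 -0.2 0;0 0 -0.25 0;0 0 -0.25 0;0 0 -0.25 0"

```text
clock: 53.97
tool_pos: [0.4559, -0.3398, 0.126]
eef_rot: [-0.039, 0.999, -0.001, 0.001]
contact_force: [0.4, -0.3, -0.2]
opening: 0.501
finger_force: 0.0
```

```bash
python3 - <<'E'
from seg import *
for n in("top","side"):
    im,dp,P=snap(n,"i"+n); report(n,im,P,["orange"])
E
python3 mv.py "681.5 23 110 218"
```

```text
top orange 110 px 319.0 178.0 rect 681.7 21.5 size 66 21 yaw_long 36 z [13. 18. 22.] rgb [155. 106.  60.]
top orange 81 px 293.0 177.0 rect 685.5 108.2 size 37 38 yaw_long 90 z [12. 16. 19.] rgb [112.  67.  48.]
top orange 83 px 342.0 206.0 rect 585.4 -55.7 size 38 39 yaw_long 140 z [12. 15. 18.] rgb [116.  71.  53.]
top orange 44 px 363.0 241.0 rect 469.3 -125.6 size 17 50 yaw_long 91 z [ 4.  8. 12.] rgb [178. 110.  47.]
side orange 31 px 364.0 186.0 rect 469.8 -121.1 size 12 49 yaw_long 100 z [ 4.  6. 10.] rgb [199.  89.  13.]
side orange 110 px 319.0 195.0 rect 587.1 -54.4 size 40 44 yaw_long 133 z [10. 14. 18.] rgb [95. 49. 32.]
side orange 179 px 280.0 208.0 rect 681.5 22.8 size 69 32 yaw_long 43 z [10. 17. 21.] rgb [132.  80.  36.]
side orange 130 px 269.0 232.0 rect 685.1 110.7 size 38 44 yaw_long 100 z [10. 15. 18.] rgb [96. 49. 31.]
now [ 454.7 -339.6  124.3] yaw -175.6 tilt 0.13 q1,q7 [1.13 1.24] F [-0.4 -0.6 -0.8] op mm 44.2 t 54.1
-0.848 1.147 0.045 -0.093 dist 428 rows 10.3
```

>>> send_rows --rows "-0.72 0.975 0 -0.093;-0.72 0.975 0 -0.093;-0.72 0.975 0 -0.093;-0.72 0.975 0 -0.093;-0.72 0.975 0 -0.093;-0.72 0.975 0 -0.093;-0.72 0.975 0 -0.093;-0.72 0.975 0 -0.093;-0.72 0.975 0 -0.093;-0.72 0.975 0 -0.093"

```text
clock: 54.9
tool_pos: [0.6497, -0.0222, 0.1242]
eef_rot: [-0.329, 0.944, 0.002, 0.001]
contact_force: [-0.4, -0.4, 0.4]
opening: 0.499
finger_force: 0.0
```

```bash
python3 mv.py "681.5 22.5 50 217.5"
```

```text
now [649.7 -22.2 124.2] yaw -141.6 tilt 0.3 q1,q7 [0.5  1.37] F [-0.4 -0.4  0.4] op mm 43.9 t 54.9
-0.175 0.050 0.248 0.003 dist 92 rows 2.2
```

>>> send_rows --rows "-0.175 0.05 0.05 0.002;-0.175 0.05 0.1 0.002;-0.175 0.05 0.2 0.002;-0.175 0.05 0.24 0.002;-0.175 0.05 0.24 0.002;-0.175 0.05 0.24 0.002;-0.175 0.05 0.24 0.002"

```text
clock: 55.48
tool_pos: [0.6807, 0.0122, 0.0536]
eef_rot: [-0.318, 0.948, -0.001, 0.0]
contact_force: [0.1, -0.3, 0.3]
opening: 0.498
finger_force: 0.0
```

```bash
python3 mv.py "681.5 22.5 13 217.5"
```

```text
now [680.7  12.2  53.6] yaw -142.9 tilt 0.08 q1,q7 [0.4  1.31] F [ 0.1 -0.3  0.3] op mm 43.8 t 55.5
-0.023 0.026 0.135 -0.001 dist 42 rows 1.0
```

>>> send_rows --rows "-0.023 0.026 0.02 0;-0.023 0.026 0.07 0;-0.023 0.026 0.11 0;-0.023 0.026 0.13 0;-0.023 0.026 0.134 0;-0.023 0.026 0.134 0;-0.023 0.026 0.134 0"

```text
clock: 56.07
tool_pos: [0.681, 0.023, 0.012]
eef_rot: [-0.319, 0.948, -0.001, -0.0]
contact_force: [0.5, 0.1, -0.3]
opening: 0.497
finger_force: 0.0
```

>>> send_rows --rows "0 0 0 0;0 0 0 0;0 0 0 0;0 0 0 0;0 0 0 0;0 0 0 0" --jaw 1

```text
clock: 56.57
tool_pos: [0.6812, 0.0231, 0.0125]
eef_rot: [-0.319, 0.948, -0.001, -0.0]
contact_force: [0.2, -0.8, -0.3]
opening: 0.07
finger_force: 0.0
```

>>> send_rows --rows "0 0 -0.1 0;0 0 -0.2 0;0 0 -0.32 0;0 0 -0.32 0;0 0 -0.32 0;0 0 -0.32 0"

```text
clock: 57.07
tool_pos: [0.6809, 0.0228, 0.108]
eef_rot: [-0.319, 0.948, -0.001, -0.001]
contact_force: [-0.2, -0.2, -1.0]
opening: 0.002
finger_force: 0.0
```

```bash
python3 mv.py "480 -365 115 217"
```

```text
now [680.9  22.8 108. ] yaw -142.8 tilt 0.14 q1,q7 [0.39 1.33] F [-0.2 -0.2 -1. ] op mm 0.2 t 57.1
1.315 -0.625 -0.020 0.001 dist 437 rows 10.5
```

Nothing was gripped, so the retainer has probably been knocked aside. I'll look again.

```bash
python3 - <<'E'
from seg import *
for n in("top","side"):
    im,dp,P=snap(n,"j"+n); report(n,im,P,["orange"])
a=cv2.imread('pics/jside.png')[130:290,220:400]; b=cv2.imread('pics/jtop.png')[150:240,270:390]
cv2.imwrite('pics/j.png',np.hstack([cv2.resize(a,(405,360)),cv2.resize(b,(390,360))]))
E
```

```text
top orange 27 px 290.0 179.0 rect 677.6 121.6 size 29 11 yaw_long 40 z [12. 16. 20.] rgb [91. 57. 42.]
top orange 63 px 308.0 191.0 rect 637.4 57.0 size 39 21 yaw_long 36 z [13. 17. 23.] rgb [125.  82.  44.]
top orange 83 px 342.0 206.0 rect 586.1 -56.4 size 39 38 yaw_long 44 z [12. 16. 19.] rgb [69. 46. 35.]
top orange 47 px 363.0 241.0 rect 472.6 -126.0 size 24 50 yaw_long 91 z [ 3.  6. 11.] rgb [145.  79.  36.]
side orange 42 px 364.0 186.0 rect 468.7 -123.9 size 15 54 yaw_long 92 z [ 3.  7. 11.] rgb [154.  66.  15.]
side orange 109 px 320.0 195.0 rect 584.8 -54.8 size 44 40 yaw_long 53 z [10. 14. 18.] rgb [56. 31. 22.]
side orange 318 px 280.0 226.0 rect 660.8 86.4 size 111 44 yaw_long 44 z [11. 16. 21.] rgb [94. 55. 29.]
```

View pics/j.png

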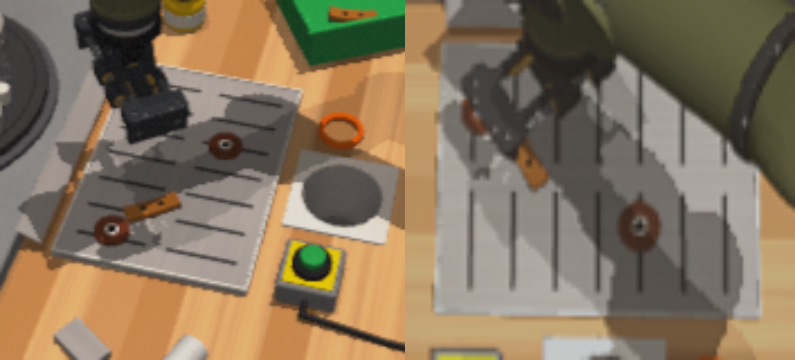

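R_A was knocked next to disc A, at around (648,72). I'll take disc B meanwhile, then re-measure with the arm clear.

```bash
python3 mv.py "585.7 -54.8 60 187"
```

```text
now [680.3  22.7 106.8] yaw -142.8 tilt 0.2 q1,q7 [0.39 1.33] F [-0.4 -1.4 -0.7] op mm 0.6 t 57.2
0.407 -0.015 0.157 0.084 dist 131 rows 4.2
```

>>> send_rows --rows "0.407 -0.015 0 0.084;0.407 -0.015 0 0.084;0.407 -0.015 0 0.084;0.407 -0.015 0.1 0.084;0.407 -0.015 0.15 0.084;0.407 -0.015 0.17 0.084;0.407 -0.015 0.17 0.084;0.407 -0.015 0.17 0.084" --jaw -0.45

```text
clock: 57.83
tool_pos: [0.5867, -0.0533, 0.0573]
eef_rot: [-0.062, 0.998, -0.0, -0.0]
contact_force: [0.2, -0.1, 0.3]
opening: 0.587
finger_force: 0.0
```

```bash
python3 mv.py "585.7 -54.8 12 187"; python3 axis.py >/dev/null; python3 - <<'E'
from seg import *
for n in("top","side"):
    im,dp,P=snap(n,"k"+n); report(n,im,P,["orange"])
E
```

```text
now [586.7 -53.3  57.3] yaw -172.9 tilt 0.04 q1,q7 [0.54 0.71] F [ 0.2 -0.1  0.3] op mm 51.7 t 57.8
0.004 -0.004 0.151 0.000 dist 45 rows 1.1
top orange 189 px 300.0 183.0 rect 660.3 82.9 size 108 39 yaw_long 47 z [12. 17. 22.] rgb [129.  85.  54.]
top orange 37 px 342.0 210.0 rect 573.7 -57.7 size 16 34 yaw_long 97 z [11. 15. 19.] rgb [61. 41. 31.]
top orange 44 px 363.0 242.0 rect 469.2 -125.5 size 17 50 yaw_long 90 z [ 4.  8. 12.] rgb [115.  60.  30.]
side orange 38 px 364.0 186.0 rect 469.6 -125.7 size 16 50 yaw_long 93 z [ 4.  6. 10.] rgb [110.  47.  12.]
side orange 80 px 320.0 196.0 rect 584.3 -48.1 size 39 35 yaw_long 18 z [11. 15. 18.] rgb [51. 28. 20.]
side orange 319 px 280.0 226.0 rect 663.6 83.8 size 113 44 yaw_long 53 z [11. 15. 21.] rgb [110.  63.  33.]axis.py:12: RuntimeWarning: Mean of empty slice.
  best=min((minimize(lambda p:np.minimum(dist(p,Q),8).sum(),[Q[:,0].mean(),Q[:,1].mean(),np.radians(a)],method="Nelder-Mead") for a in(40,55,70)),key=lambda r:r.fun)
  ret = ret.dtype.type(ret / rcount)
axis.py:13: RuntimeWarning: invalid value encountered in scalar divide
  print(len(Q),best.x[:2].round(1),np.degrees(best.x[2]).round(1),round(best.fun/len(Q),2))
```

>>> send_rows --rows "0.003 -0.004 0.03 0;0.003 -0.004 0.08 0;0.003 -0.004 0.12 0;0.003 -0.004 0.14 0;0.003 -0.004 0.15 0;0.003 -0.004 0.15 0;0.003 -0.004 0.15 0"

```text
clock: 58.62
tool_pos: [0.586, -0.0552, 0.0127]
eef_rot: [-0.061, 0.998, -0.0, 0.0]
contact_force: [0.4, -0.3, 0.4]
opening: 0.721
finger_force: 0.0
```

>>> send_rows --rows "0 0 0 0;0 0 0 0;0 0 0 0;0 0 0 0;0 0 0 0;0 0 0 0" --jaw 1

```text
clock: 59.12
tool_pos: [0.5861, -0.0555, 0.0129]
eef_rot: [-0.061, 0.998, -0.001, 0.0]
contact_force: [0.2, -0.3, 2.2]
opening: 0.484
finger_force: 20.0
```

>>> send_rows --rows "0 0 -0.1 0;0 0 -0.2 0;0 0 -0.25 0;0 0 -0.25 0;0 0 -0.25 0"

```text
clock: 59.53
tool_pos: [0.5861, -0.0557, 0.0878]
eef_rot: [-0.061, 0.998, -0.001, 0.0]
contact_force: [1.3, -0.3, -1.6]
opening: 0.483
finger_force: 20.0
```

```bash
python3 - <<'E'
from seg import *
for n in("top","side"):
    d=np.load(n+"0.npz"); P=d["P"]*1000; im=d["im"].astype(int)
    m=(np.hypot(P[...,0]-432,P[...,1]+20)<85)&(im.min(-1)>165)&(P[...,2]<15); 
    print(n,"plate",m.sum(),[np.round(k,1) for k in cv2.minAreaRect(P[m][:,:2].astype(np.float32))])
    hole=cv2.convexHull(np.argwhere(m)[:,::-1].astype(np.int32)); M=np.zeros(m.shape,np.uint8); cv2.fillConvexPoly(M,hole,1); M[m]=0
    nn,L,st,c=cv2.connectedComponentsWithStats(M,connectivity=4); i=1+st[1:,4].argmax()
    K,dc,T=cal(n); ring=cv2.findContours((L==i).astype(np.uint8),0,1)[0][0].astype(float)
    r=cv2.undistortPoints(ring,K,dc).reshape(-1,2); R=np.c_[r,np.ones(len(r))]@T[:3,:3].T; t=(0.003-T[2,3])/R[:,2]; W=(T[:3,3]+R*t[:,None])*1000
    print(cv2.fitEllipse(W[:,:2].astype(np.float32)))
E
python3 mv.py "432 -22 90 187"
```

```text
top plate 675 [array([440.8, -19.9]), array([123.3, 145.3]), np.float64(90.0)]
((429.93511962890625, -20.535049438476562), (97.5147476196289, 98.96046447753906), 89.91548156738281)
side plate 725 [array([440.5, -19.7]), array([127.1, 145.2]), np.float64(89.8)]
((429.6511535644531, -18.152719497680664), (98.49592590332031, 99.57929229736328), 94.94282531738281)
now [586.1 -55.7  87.8] yaw -173.0 tilt 0.13 q1,q7 [0.55 0.74] F [ 1.3 -0.3 -1.6] op mm 42.5 t 59.5
0.496 0.174 -0.008 -0.000 dist 158 rows 3.8
```

>>> send_rows --rows "0.502 0.183 -0.01 0;0.502 0.183 -0.01 0;0.502 0.183 -0.01 0;0.502 0.183 -0.01 0;0.502 0.183 -0.01 0;0.502 0.183 0.1 0;0.502 0.183 0.18 0;0.502 0.183 0.2 0;0.502 0.183 0.2 0;0.502 0.183 0.2 0"

```text
clock: 60.37
tool_pos: [0.4293, -0.019, 0.0273]
eef_rot: [-0.061, 0.998, -0.0, -0.001]
contact_force: [0.2, 0.3, 0.7]
opening: 0.482
finger_force: 20.0
```

>>> send_rows --rows "0 0 0 0;0 0 0 0;0 0 0 0"

```text
clock: 60.62
tool_pos: [0.4303, -0.0193, 0.0283]
eef_rot: [-0.061, 0.998, -0.001, 0.001]
contact_force: [0.3, 0.9, 0.5]
opening: 0.48
finger_force: 20.0
```

```bash
python3 mv.py "430 -19.5 25 187"
```

```text
now [430.3 -19.3  28.3] yaw -173.0 tilt 0.12 q1,q7 [0.49 0.11] F [0.3 0.9 0.5] op mm 42.3 t 60.6
0.001 -0.001 0.011 -0.000 dist 3 rows 0.1
```

>>> send_rows --rows "0 0 0 0;0 0 0 0;0 0 0 0;0 0 0 0;0 0 0 0;0 0 -0.1 0;0 0 -0.2 0;0 -0.2 -0.25 0;0 -0.4 -0.25 0;0 -0.4 -0.25 0" --jaw -0.3

```text
clock: 61.45
tool_pos: [0.4448, -0.1401, 0.1037]
eef_rot: [-0.062, 0.998, -0.001, 0.001]
contact_force: [-0.0, -0.2, -0.2]
opening: 0.65
finger_force: 0.0
```

```bash
cat > pair.py <<'E'
from seg import *
for n,th in(("top",.65),("side",.55)):
    im,dp,P=snap(n,"l"+n); f=im.astype(float); bg=f[...,2]/np.maximum(f[...,1],1)
    for b in blobs(im,P,"orange"):
        for nm,s in(("ret",b&(bg<th)),("disc",b&(bg>=th))):
            s=cv2.morphologyEx(s.astype(np.uint8),cv2.MORPH_OPEN,np.ones((2,2),np.uint8))>0
            if s.sum()<25: continue
            r=cv2.minAreaRect((P[s][:,:2]*1000).astype(np.float32)); w,h=r[1]; print(n,nm,s.sum(),np.round(r[0],1),np.round(r[1]),"yaw",round((r[2] if w>=h else r[2]+90)%180,1))
    q=P[np.hypot(P[...,0]*1000-430,P[...,1]*1000+19)<60]; print("lowest in funnel",(q[:,2].min()*1000).round())
b=cv2.imread('pics/ltop.png')[150:290,270:410]; a=cv2.imread('pics/lside.png')[170:270,230:330]
cv2.imwrite('pics/l.png',np.hstack([cv2.resize(a,(390,390),interpolation=2),cv2.resize(b,(390,390),interpolation=2)]))
E
python3 pair.py; python3 mv.py
```

```text
top ret 93 [645.1  62.4] [64. 18.] yaw 33.6
top disc 83 [682.1 104.9] [37. 38.] yaw 92.4
lowest in funnel -166.0
side ret 26 [ 467.4 -128.4] [43. 12.] yaw 82.7
side ret 147 [536.2 485.9] [ 82. 895.] yaw 105.8
side disc 66 [681.7 114.4] [37. 39.] yaw 106.3
lowest in funnel -80.0
now [ 443.7 -145.7  102.1] yaw -173.7 tilt 0.4 q1,q7 [0.8  0.68] F [-0.2  0.8 -0.5] op mm 57.0 t 61.5
```

View pics/l.png

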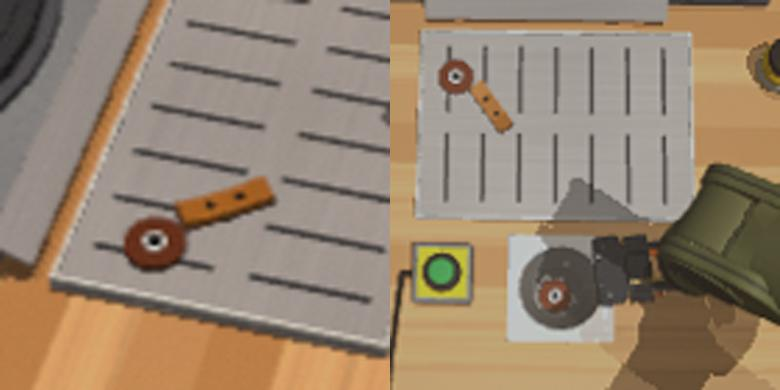

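Disc B is visible at the bottom of the funnel's bin, at (555,295) in the crop. The retainer now lies at (645.5, 64), yaw about 36°, with its end beside disc A.

```bash
python3 mv.py "645.5 64 95 216"
```

```text
now [ 443.7 -145.7  102.1] yaw -173.7 tilt 0.4 q1,q7 [0.8  0.68] F [-0.2  0.8 -0.5] op mm 57.0 t 61.5
-0.745 0.621 0.018 -0.083 dist 291 rows 7.0
```

>>> send_rows --rows "-0.745 0.621 0 -0.083;-0.745 0.621 0 -0.083;-0.745 0.621 0 -0.083;-0.745 0.621 0 -0.083;-0.745 0.621 0 -0.083;-0.745 0.621 0 -0.083;-0.745 0.621 0 -0.083;-0.745 0.621 0.1 -0.083;-0.745 0.621 0.15 -0.083;-0.745 0.621 0.15 -0.083" --jaw 0

```text
clock: 62.38
tool_pos: [0.6405, 0.0729, 0.053]
eef_rot: [-0.317, 0.948, -0.001, -0.004]
contact_force: [0.1, -0.3, -0.6]
opening: 0.502
finger_force: 0.0
```

```bash
python3 mv.py "645.5 64 12.5 216"
```

```text
now [640.5  72.9  53. ] yaw -143.1 tilt 0.49 q1,q7 [0.31 1.15] F [ 0.1 -0.3 -0.6] op mm 44.2 t 62.4
0.003 -0.034 0.135 0.003 dist 42 rows 1.0
```

>>> send_rows --rows "0 0 0 0;0 0 0 0;0 0 0 0"

```text
clock: 62.63
tool_pos: [0.6438, 0.0731, 0.0586]
eef_rot: [-0.316, 0.949, -0.001, 0.0]
contact_force: [-0.3, 0.5, 0.4]
opening: 0.503
finger_force: 0.0
```

```bash
python3 mv.py "645.5 64 12.5 216"
```

```text
now [643.8  73.1  58.6] yaw -143.2 tilt 0.1 q1,q7 [0.31 1.15] F [-0.3  0.5  0.4] op mm 44.3 t 62.6
0.014 -0.027 0.154 0.002 dist 47 rows 1.1
```

>>> send_rows --rows "0.014 -0.026 0.02 0.002;0.014 -0.026 0.07 0.002;0.014 -0.026 0.12 0.002;0.014 -0.026 0.15 0.002;0.014 -0.026 0.153 0.002;0.014 -0.026 0.153 0.002;0.014 -0.026 0.153 0.002"

```text
clock: 63.22
tool_pos: [0.6441, 0.0641, 0.0106]
eef_rot: [-0.31, 0.951, -0.001, -0.001]
contact_force: [-1.1, -1.7, 3.3]
opening: 0.501
finger_force: 2.0
```

>>> send_rows --rows "0 0 0 0;0 0 0 0;0 0 0 0;0 0 0 0;0 0 0 0;0 0 0 0" --jaw 1

```text
clock: 63.72
tool_pos: [0.6447, 0.0648, 0.0112]
eef_rot: [-0.31, 0.951, -0.001, -0.0]
contact_force: [-0.1, 0.1, -0.8]
opening: 0.226
finger_force: 20.0
```

>>> send_rows --rows "0 0 -0.1 0;0 0 -0.2 0;0 0 -0.32 0;0 0 -0.32 0;0 0 -0.32 0;0 0 -0.32 0"

```text
clock: 64.22
tool_pos: [0.6445, 0.0644, 0.1068]
eef_rot: [-0.31, 0.951, -0.001, -0.001]
contact_force: [-0.5, 1.0, -1.5]
opening: 0.226
finger_force: 20.0
```

```bash
python3 mv.py "480 -365 115 216"
```

```text
now [644.5  64.4 106.8] yaw -143.9 tilt 0.16 q1,q7 [0.34 1.19] F [-0.5  1.  -1.5] op mm 19.9 t 64.2
1.287 -0.833 -0.023 0.000 dist 460 rows 11.0
```

>>> send_rows --rows "0.9 -0.58 0 0;0.9 -0.58 0 0;0.9 -0.58 0 0;0.9 -0.58 0 0;0.9 -0.58 0 0;0.9 -0.58 0 0;0.9 -0.58 0 0;0.9 -0.58 0 0;0.9 -0.58 0 0;0.9 -0.58 0 0"

```text
clock: 65.05
tool_pos: [0.5271, -0.2371, 0.1058]
eef_rot: [-0.308, 0.951, 0.0, -0.002]
contact_force: [0.6, 1.3, -0.5]
opening: 0.223
finger_force: 20.0
```

```bash
python3 mv.py "482 -368 105 216"
```

```text
now [ 527.1 -237.1  105.8] yaw -144.1 tilt 0.23 q1,q7 [0.91 1.56] F [ 0.6  1.3 -0.5] op mm 19.6 t 65.0
0.377 -0.265 0.004 -0.000 dist 138 rows 3.3
```

>>> send_rows --rows "0.377 -0.265 -0.01 0;0.377 -0.265 -0.01 0;0.377 -0.265 -0.01 0;0.377 -0.265 -0.01 0;0.377 -0.265 -0.01 0;0.377 -0.265 0.1 0;0.377 -0.265 0.19 0;0.377 -0.265 0.2 0;0.377 -0.265 0.2 0;0.377 -0.265 0.2 0"

```text
clock: 65.88
tool_pos: [0.4864, -0.3637, 0.0489]
eef_rot: [-0.311, 0.95, -0.0, 0.001]
contact_force: [-0.7, -0.6, -0.4]
opening: 0.223
finger_force: 20.0
```

>>> send_rows --rows "0 0 0 0;0 0 0 0;0 0 0 0;0 0 0 0;0 0 0 0" --jaw 0

```text
clock: 66.3
tool_pos: [0.4851, -0.366, 0.0487]
eef_rot: [-0.31, 0.951, -0.001, 0.0]
contact_force: [-0.9, -0.7, -0.8]
opening: 0.496
finger_force: 0.0
```

>>> send_rows --rows "0 0 -0.1 0;0 0 -0.2 0;0 0 -0.25 0;0 0 -0.25 0;0 0 -0.25 0"

```text
clock: 66.72
tool_pos: [0.485, -0.366, 0.1236]
eef_rot: [-0.31, 0.951, -0.001, 0.0]
contact_force: [0.5, 0.1, -0.4]
opening: 0.499
finger_force: 0.0
```

```bash
python3 pair.py; python3 mv.py "684 110 110 187"
```

```text
top disc 80 [681.5 104.8] [36. 38.] yaw 92.6
top ret 42 [ 465.9 -130.8] [47. 17.] yaw 89.9
lowest in funnel -166.0
side ret 32 [ 466.4 -125.3] [49. 14.] yaw 88.3
side disc 85 [680.5 115.3] [39. 36.] yaw 67.7
lowest in funnel -81.0
now [ 483.9 -365.8  121.8] yaw -143.9 tilt 0.14 q1,q7 [1.12 1.86] F [ 1.1  0.1 -0.9] op mm 43.8 t 66.8
-1.474 0.888 0.036 0.081 dist 516 rows 12.4
```

```bash
python3 - <<'E'
from seg import *
for n in("top","side"):
    im,dp,P=snap(n); report(n,im,P,["orange"]); Q=P.reshape(-1,3)*1000
    for x in range(700,840,15): 
        m=(abs(Q[:,0]-x)<7)&(Q[:,1]>40)&(Q[:,1]<180); print(x,np.percentile(Q[m,2],[50,99]).round() if m.sum() else None,end=" ")
    print()
    for y in range(110,170,8):
        m=(abs(Q[:,1]-y)<4)&(Q[:,0]>600)&(Q[:,0]<660); print(y,np.percentile(Q[m,2],[50,95]).round(),end=" ")
    print()
E
python3 mv.py "684 110 110 250"
```

```text
top orange 81 px 293.0 177.0 rect 685.3 108.0 size 36 38 yaw_long 92 z [12. 16. 20.] rgb [112.  68.  49.]
top orange 52 px 362.0 241.0 rect 472.1 -126.0 size 50 24 yaw_long 90 z [ 3.  6. 12.] rgb [178. 114.  54.]
700 [10. 20.] 715 [ 9. 15.] 730 [ 9. 16.] 745 [ 7. 16.] 760 [ 2. 22.] 775 [21. 30.] 790 [28. 34.] 805 [29. 35.] 820 [29. 36.] 835 [30. 52.] 
110 [ 9. 12.] 118 [ 9. 14.] 126 [ 9. 12.] 134 [10. 12.] 142 [ 9. 13.] 150 [10. 15.] 158 [-0.  3.] 166 [-0.  3.] 
side orange 40 px 364.0 186.0 rect 470.0 -124.0 size 18 50 yaw_long 92 z [4. 6. 9.] rgb [195.  88.  15.]
side orange 131 px 269.0 232.0 rect 685.0 113.0 size 38 44 yaw_long 107 z [11. 15. 18.] rgb [96. 49. 31.]
700 [ 9. 18.] 715 [ 8. 14.] 730 [ 8. 14.] 745 [ 6. 15.] 760 [ 1. 21.] 775 [21. 29.] 790 [28. 34.] 805 [29. 34.] 820 [29. 36.] 835 [29. 51.] 
110 [ 9. 12.] 118 [10. 13.] 126 [ 9. 12.] 134 [ 8. 13.] 142 [ 8. 12.] 150 [ 8. 12.] 158 [ 1. 13.] 166 [-1.  3.] 
now [ 483.9 -365.5  121.6] yaw -143.9 tilt 0.14 q1,q7 [1.12 1.86] F [-0.5 -0.2 -0.6] op mm 44.1 t 66.9
-1.473 0.887 0.036 -0.094 dist 516 rows 12.4
```

Disc A is at (685, 110.5). I'll close along roughly the x direction to stay clear of the tray rim; the machine lip there is only about 30 mm high.

>>> send_rows --rows "-0.98 0.59 0 -0.094;-0.98 0.59 0 -0.094;-0.98 0.59 0 -0.094;-0.98 0.59 0 -0.094;-0.98 0.59 0 -0.094;-0.98 0.59 0 -0.094;-0.98 0.59 0 -0.094;-0.98 0.59 0 -0.094;-0.98 0.59 0 -0.094;-0.98 0.59 0 -0.094" --jaw -0.23

```text
clock: 67.75
tool_pos: [0.6184, -0.0441, 0.1223]
eef_rot: [-0.576, 0.817, 0.001, 0.001]
contact_force: [-0.6, -0.7, 0.0]
opening: 0.615
finger_force: 0.0
```

```bash
python3 mv.py "685 110.5 60 250"
```

```text
now [618.4 -44.1 122.3] yaw -109.6 tilt 0.1 q1,q7 [0.56 1.88] F [-0.6 -0.7  0. ] op mm 54.1 t 67.8
-0.560 -0.036 0.208 0.001 dist 179 rows 4.3
```

>>> send_rows --rows "-0.56 -0.036 0 0;-0.56 -0.036 0 0;-0.56 -0.036 0 0;-0.56 -0.036 0 0;-0.56 -0.036 0.1 0;-0.56 -0.036 0.2 0;-0.56 -0.036 0.22 0;-0.56 -0.036 0.22 0;-0.56 -0.036 0.22 0;-0.56 -0.036 0.22 0"

```text
clock: 68.58
tool_pos: [0.6865, 0.104, 0.0581]
eef_rot: [-0.573, 0.82, -0.001, 0.001]
contact_force: [0.7, -0.7, 0.6]
opening: 0.612
finger_force: 0.0
```

```bash
python3 mv.py "685 110.5 12.5 250"
```

```text
now [686.5 104.   58.1] yaw -110.1 tilt 0.11 q1,q7 [0.26 1.78] F [ 0.7 -0.7  0.6] op mm 53.9 t 68.6
-0.019 0.012 0.152 -0.000 dist 46 rows 1.1
```

>>> send_rows --rows "-0.017 0.01 0.02 0;-0.017 0.01 0.06 0;-0.017 0.01 0.1 0;-0.017 0.01 0.14 0;-0.017 0.01 0.15 0;-0.017 0.01 0.15 0;-0.017 0.01 0.15 0"

```text
clock: 69.17
tool_pos: [0.6841, 0.1101, 0.0106]
eef_rot: [-0.573, 0.819, -0.001, -0.001]
contact_force: [-0.8, -0.8, 2.2]
opening: 0.618
finger_force: 1.4
```

```bash
python3 mv.py "685 110.5 12.5 250"
```

```text
now [684.1 110.1  10.6] yaw -110.0 tilt 0.15 q1,q7 [0.24 1.75] F [-0.8 -0.8  2.2] op mm 54.4 t 69.2
-0.002 -0.003 -0.006 -0.000 dist 2 rows 0.1
```

>>> send_rows --rows "0 0 0 0;0 0 0 0;0 0 0 0;0 0 0 0;0 0 0 0;0 0 0 0" --jaw 1

```text
clock: 69.67
tool_pos: [0.6845, 0.1106, 0.0112]
eef_rot: [-0.573, 0.819, -0.001, -0.0]
contact_force: [-0.0, -0.7, -0.6]
opening: 0.491
finger_force: 20.0
```

>>> send_rows --rows "0 0 -0.1 0;0 0 -0.2 0;0 0 -0.25 0;0 0 -0.25 0;0 0 -0.25 0"

```text
clock: 70.08
tool_pos: [0.685, 0.1105, 0.0869]
eef_rot: [-0.573, 0.819, -0.001, 0.0]
contact_force: [-0.9, -0.0, -0.1]
opening: 0.487
finger_force: 20.0
```

```bash
python3 mv.py "430 -19.5 85 225" "520 60 85 225"
```

```text
now [685.  110.5  86.9] yaw -110.0 tilt 0.13 q1,q7 [0.26 1.78] F [-0.9 -0.  -0.1] op mm 42.9 t 70.1
0.698 0.650 0.006 0.069 dist 286 rows 6.9
0.347 0.459 0.006 0.069 dist 173 rows 4.1
```

>>> send_rows --rows "0.698 0.65 0 0.069;0.698 0.65 0 0.069;0.698 0.65 0 0.069;0.698 0.65 0 0.069;0.698 0.65 0 0.069;0.698 0.65 0 0.069;0.698 0.65 0 0.069;0.698 0.65 0.1 0.069;0.698 0.65 0.18 0.069;0.698 0.65 0.2 0.069"

```text
clock: 70.92
tool_pos: [0.4269, -0.0209, 0.0232]
eef_rot: [-0.383, 0.924, 0.0, -0.003]
contact_force: [-0.6, -0.8, -2.0]
opening: 0.487
finger_force: 20.0
```

>>> send_rows --rows "0 0 0 0;0 0 0 0;0 0 0 0;0 0 0 0"

```text
clock: 71.25
tool_pos: [0.4304, -0.019, 0.0274]
eef_rot: [-0.384, 0.923, -0.001, 0.001]
contact_force: [0.2, 0.3, -0.8]
opening: 0.488
finger_force: 20.0
```

```bash
python3 mv.py "430 -19.5 27 225"
```

```text
now [430.4 -19.   27.4] yaw -134.9 tilt 0.11 q1,q7 [0.52 0.78] F [ 0.2  0.3 -0.8] op mm 42.9 t 71.2
0.002 -0.000 0.001 0.000 dist 1 rows 0.0
```

>>> send_rows --rows "0 0 0 0;0 0 0 0;0 0 0 0;0 0 0 0;0 0 0 0;0 0 -0.1 0;0 0 -0.2 0;0.1 -0.2 -0.3 0;0.1 -0.52 -0.3 0;0.1 -0.52 -0.3 0" --jaw -0.3

```text
clock: 72.08
tool_pos: [0.4944, -0.1212, 0.1141]
eef_rot: [-0.385, 0.923, -0.001, 0.0]
contact_force: [1.0, 0.7, -1.0]
opening: 0.652
finger_force: 0.0
```

>>> send_rows --rows "0 0 0 0;0 0 0 0;0 0 0 0;0 0 0 0" --jaw 1

```text
clock: 72.42
tool_pos: [0.4928, -0.1183, 0.1123]
eef_rot: [-0.385, 0.923, -0.0, -0.001]
contact_force: [0.7, -0.0, -0.6]
opening: 0.372
finger_force: 0.0
```

```bash
python3 rk.py; python3 pair.py; python3 mv.py "444.3 120.5 90 225"
python3 - <<'E'
import cv2,numpy as np
b=cv2.imread('pics/ltop.png')[150:290,200:480]; a=cv2.imread('pics/lside.png')[80:380,220:440]
cv2.imwrite('pics/m.png',np.hstack([cv2.resize(a,(290,395)),cv2.resize(b,None,fx=1.8,fy=395/140)]))
E
```

```text
top -70 320 [array([  4.9, -64. ]), array([50. , 82.7]), np.float64(83.4)] [np.float64(76.3), np.float64(74.0), np.float64(74.3), np.float64(76.1), np.float64(75.7), np.float64(79.8)]
top 70 313 [array([ 3.6, 69.5]), array([84.4, 49.9]), np.float64(1.1)] [np.float64(74.2), np.float64(74.2), np.float64(73.0), np.float64(74.0), np.float64(76.3), np.float64(79.4)]
side -70 633 [array([  6.5, -68.9]), array([51.3, 83.5]), np.float64(87.6)] [np.float64(73.2), np.float64(73.7), np.float64(72.8), np.float64(72.9), np.float64(75.8), np.float64(78.6)]
side 70 565 [array([ 6.8, 69.9]), array([50.6, 84. ]), np.float64(87.6)] [np.float64(72.3), np.float64(73.0), np.float64(73.0), np.float64(72.5), np.float64(76.3), np.float64(79.3)]
lowest in funnel -169.0
lowest in funnel -81.0
now [ 493.4 -118.7  112.4] yaw -134.7 tilt 0.08 q1,q7 [0.75 1.39] F [-0.   0.2 -0.8] op mm 16.7 t 72.6
-0.451 0.678 0.074 0.001 dist 245 rows 5.9
```

View pics/m.png

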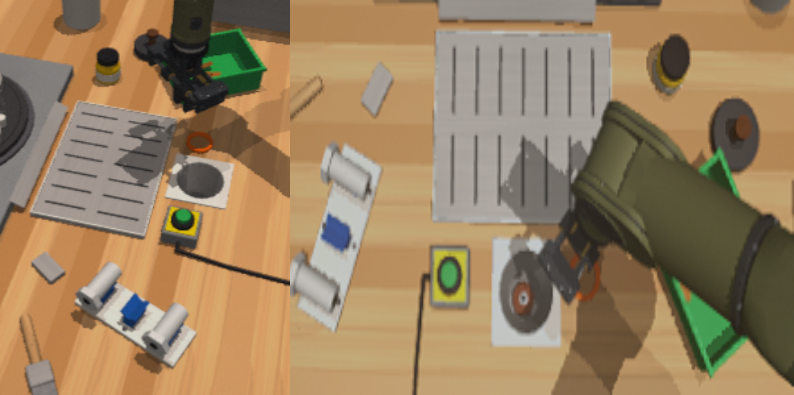

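The tray is empty, both bushings are seated, and the discs are in the bin below the funnel, near (520,297). I'll move above the button and count the retainers in the tote before pressing.

>>> send_rows --rows "-0.451 0.678 0 0;-0.451 0.678 0 0;-0.451 0.678 0 0;-0.451 0.678 0 0;-0.451 0.678 0 0;-0.451 0.678 0 0;-0.451 0.678 0.05 0;-0.451 0.678 0.1 0;-0.451 0.678 0.1 0;-0.451 0.678 0.1 0"

```text
clock: 73.45
tool_pos: [0.4445, 0.1197, 0.0819]
eef_rot: [-0.384, 0.923, -0.001, -0.001]
contact_force: [-0.4, -0.5, 1.6]
opening: 0.004
finger_force: 0.0
```

>>> send_rows --rows "0 0 0 0;0 0 0 0;0 0 0 0"

```text
clock: 73.7
tool_pos: [0.4457, 0.1194, 0.0828]
eef_rot: [-0.383, 0.924, -0.001, 0.0]
contact_force: [0.5, -0.5, 0.5]
opening: 0.007
finger_force: 0.0
```

```bash
python3 mv.py "444.3 120 52 225" "444.3 120 49 225"; python3 - <<'E'
from seg import *
for n in("top","side"):
    im,dp,P=snap(n); h=cv2.cvtColor(im,cv2.COLOR_RGB2HSV); x,y,z=np.moveaxis(P*1000,-1,0)
    m=((h[...,0]<25)&(h[...,1]>80)&(np.hypot(x-464,y+354)<90)&(z<60)).astype(np.uint8)
    nn,L,st,c=cv2.connectedComponentsWithStats(m,connectivity=4)
    for i in range(1,nn):
        if st[i,4]>8: Q=P[L==i]*1000; print(n,"tote",st[i,4],Q.mean(0).round(),[np.round(k) for k in cv2.minAreaRect(Q[:,:2].astype(np.float32))])
    m=((h[...,0]<15)&(h[...,1]>80)&(z<-20)); print(n,"bin discs px",m.sum(),(P[m].mean(0)*1000).round() if m.sum() else "", [np.round(k) for k in cv2.minAreaRect((P[m][:,:2]*1000).astype(np.float32))] if m.sum()>3 else "")
E
```

```text
now [445.7 119.4  82.8] yaw -134.9 tilt 0.09 q1,q7 [0.23 0.7 ] F [ 0.5 -0.5  0.5] op mm 0.6 t 73.7
0.002 0.005 0.103 0.000 dist 31 rows 0.7
0.002 0.005 0.113 0.000 dist 34 rows 0.8
top tote 36 [ 477. -379.   18.] [array([ 478., -379.]), array([24., 17.]), np.float64(34.0)]
top tote 32 [ 446. -352.   12.] [array([ 447., -350.]), array([20., 21.]), np.float64(13.0)]
top bin discs px 107 [ 452.   77. -200.] [array([578., -16.]), array([2479., 1619.]), np.float64(90.0)]
side tote 12 [ 403. -296.   -2.] [array([ 404., -295.]), array([15.,  8.]), np.float64(40.0)]
side bin discs px 262 [  912. -1195.  -341.] [array([ 521., -816.]), array([2466., 2230.]), np.float64(0.0)]
```

```bash
python3 - <<'E'
from seg import *
for n in("top","side"):
    im,dp,P=snap(n,"n"+n); f=im.astype(int); x,y,z=np.moveaxis(P*1000,-1,0); dx,dy=x-464,y+354
    a=np.radians(31); L1=dx*np.cos(a)+dy*np.sin(a); S1=-dx*np.sin(a)+dy*np.cos(a)
    inside=(abs(L1)<95)&(abs(S1)<70)&(z<62)
    m=(inside&(f[...,0]>f[...,1]*1.05)).astype(np.uint8)
    nn,L,st,c=cv2.connectedComponentsWithStats(m,connectivity=8)
    for i in range(1,nn):
        if st[i,4]>8: Q=P[L==i]*1000; print(n,"tote",st[i,4],Q.mean(0).round(),"zpct",np.percentile(Q[:,2],[5,95]).round(),[np.round(k) for k in cv2.minAreaRect(Q[:,:2].astype(np.float32))])
    v,u=np.nonzero(inside); v0,u0=v.min(),u.min(); c=m[v0:v.max()+1,u0:u.max()+1]
    if n=="top":
        for r in c[::2]: print("".join(".#"[k] for k in r))
    F=(np.hypot(x-430,y+19)<60); F=cv2.dilate(F.astype(np.uint8),np.ones((15,15)))>0
    if n=="top":
        d=(F&(z<-100)&(z>-220)&(f[...,0]>f[...,2]*1.5)); v,u=np.nonzero(d); print("bin",d.sum(),u.min(),u.max(),v.min(),v.max(),np.percentile(z[d],[5,50,95]).round())
        for r in d[v.min():v.max()+1,u.min():u.max()+1]: print("".join(".#"[int(k)] for k in r))
E
```

```text
top tote 39 [ 476. -379.   18.] zpct [ 6. 24.] [array([ 477., -381.]), array([26., 19.]), np.float64(47.0)]
top tote 32 [ 446. -351.   13.] zpct [ 7. 18.] [array([ 449., -351.]), array([20., 18.]), np.float64(2.0)]
........................................
........................................
........................................
........................................
...............#........................
..............###.......................
.............######.....................
.............#######....................
...............###......................
.........#..............................
......####..............................
....#######.............................
.....######.............................
........................................
........................................
........................................
........................................
........................................
........................................
........................................
........................................
........................................
........................................
........................................
........................................
bin 87 324 335 250 261 [-154. -148. -142.]
...####.....
..########..
.#########..
#####..####.
####....###.
###......###
###......##.
####....###.
###########.
.#########..
.########...
...####.....
```

```bash
python3 - <<'E'
from seg import *
for n,(u0,u1,v0,v1) in(("top",(396,474,204,284)),("side",(340,422,100,158))):
    im=cv2.imread(f"pics/n{n}.png")[...,::-1].astype(int); print(n)
    for r in im[v0:v1:2,u0:u1]:
        print("".join("g" if p[1]>p[0]*1.3 else "#" if p[0]>p[2]*1.4 and p[0]>p[1]*1.2 else "." for p in r))
E
```

```text
top
...............................................................###############
.............................................................#################
..........................................................####################
.....................................................#########################
....................................................##########################
................................................................##############
...................................................g.#........................
..................................................ggg.#.......................
..................................................gggg........................
.................................................ggggggg.################.....
................................................ggggggggg.####################
...............................................ggggggggggg..##################
.............................................gggggggggggggg..#################
............................................ggggggggggggggggg........
[... 3775 characters left out ...]
.........ggggggggggggggggggggggg.###
#########.............................................ggggggggggggggggggggggg.####
#########.............................................ggggggggggggggggggggggg.####
########..............................................gggggggggggggggggggggg.#####
########.............................................ggggggggggggggggg...#########
########.............................................gggggggg..###################
#########...........................................##############################
#########...........................................##############################
##########.........................................###############################
```

The arm hides half of the tote. All three retainers were held until they were released inside its walls, the tray is empty, and two retainer ends are visible. Everything is placed, so I'll press the button.

>>> send_rows --rows "0 0.003 0.04 0;0 0.003 0.08 0;0 0.003 0.09 0;0 0.003 0.1 0;0 0.003 0.108 0;0 0.003 0.112 0;0 0.003 0.112 0;0 0.003 0.112 0"

```text
clock: 74.57
tool_pos: [0.4446, 0.12, 0.0503]
eef_rot: [-0.384, 0.923, -0.001, 0.0]
contact_force: [-2.6, -4.1, 16.2]
opening: 0.003
finger_force: 8.2
```

```bash
python3 mv.py
```

```text
now [444.6 120.   50.3] yaw -134.8 tilt 0.17 q1,q7 [0.21 0.63] F [-2.6 -4.1 16.2] op mm 0.2 t 74.6
```

16 N at z = 50.3 mm means the button has bottomed out. I'll push slightly more to be sure, hold, then retreat.

>>> send_rows --rows "0 0 0.003 0;0 0 0.005 0;0 0 0.005 0;0 0 0.005 0;0 0 0.005 0"

```text
clock: 74.98
tool_pos: [0.4446, 0.12, 0.05]
eef_rot: [-0.384, 0.923, -0.002, 0.001]
contact_force: [-4.6, -6.5, 29.9]
opening: 0.009
finger_force: 15.0
```

>>> send_rows --rows "0 0 -0.03 0;0 0 -0.1 0;0 0 -0.25 0;0 0 -0.35 0;0 0 -0.35 0;0 0 -0.35 0;0 0 -0.35 0"

```text
clock: 75.57
tool_pos: [0.4445, 0.1199, 0.1519]
eef_rot: [-0.384, 0.923, -0.001, -0.0]
contact_force: [0.6, -0.2, -0.4]
opening: 0.008
finger_force: 0.0
```

```bash
python3 mv.py; python3 rk.py; python3 - <<'E'
from seg import *
im,dp,P=snap("top"); report("top",im,P,["orange"])
from plant import finish_job
print(finish_job())
E
```

```text
now [444.5 119.9 151.9] yaw -134.9 tilt 0.12 q1,q7 [0.28 0.85] F [ 0.6 -0.2 -0.4] op mm 0.7 t 75.6
top -70 322 [array([  4.8, -66.7]), array([49.9, 83. ]), np.float64(87.9)] [np.float64(75.5), np.float64(73.4), np.float64(75.6), np.float64(74.2), np.float64(76.7), np.float64(81.2)]
top 70 313 [array([ 3.9, 68.7]), array([84.1, 49.6]), np.float64(2.6)] [np.float64(74.2), np.float64(74.1), np.float64(74.5), np.float64(73.4), np.float64(77.6), np.float64(80.2)]
side -70 633 [array([  6.2, -69.1]), array([51.2, 84.2]), np.float64(88.3)] [np.float64(73.1), np.float64(73.4), np.float64(73.3), np.float64(73.7), np.float64(76.6), np.float64(77.7)]
side 70 566 [array([ 5.8, 68.6]), array([85.6, 49.1]), np.float64(1.5)] [np.float64(72.7), np.float64(73.3), np.float64(73.7), np.float64(72.8), np.float64(76.3), np.float64(78.6)]
the job is handed in; nothing more can be done
None
```

Job handed in at about 76 s: both bushings present rest level and centred in V-blocks, all three retainers were released in the tote (the arm hid part of it, so I could not count all three afterwards), both discs went down the funnel, and the button was then pressed fully down.

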